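# Pen-mark the drilling spots of painted blanks on an x-y stage

## Task

Pick the painted square blanks (two or three of red, yellow, blue) out of the off-cuts in the aluminium bin and lay them flat on the green carrier, each on a cork pad of its own. When all are loaded, slide the carrier to bring the white spot of each blank under the fixed purple pen and push the pen's cap fully down there, red first, then yellow, then blue (passing over a colour that is absent). Then lay the blanks flat side by side in the red tray, leave the carrier pulled all the way back towards the robot, leave the off-cuts in the bin, and do not disturb the bottle, jar and screwdriver.

Things in the scene. Friction and masses are not known exactly. Their poses are not given: they have to be found in the camera images.
- stage: fixed marking stage: steel base plate, two slides, a grey column and an arm holding the pen. Origin: on the table, under the point 'board' when both slides read 0. Its x axis (roughly away from the robot) and y axis are the slide directions. Column (35 x 50 mm, 135 mm tall) 320 mm along +x; the arm (22 mm wide, z 113 to 135 mm) runs from it back to the pen, 130 mm along +x
- xslide (a joint): travel of the lower slide along the stage's +x, m: 0 (stop nearest the robot, pulled all the way back) to 0.17. Carries the cross slide and the carrier. About 2 N of friction; it stays where it is left
- carrier (a joint): travel of the upper slide, the carrier board itself, along the stage's +y, m: -0.08 to 0.08. About 2 N of friction; it stays where it is left. The carrier never turns relative to the stage
- board (a point): reference point on the top face of the green carrier board, 55 mm above the table; axes as the stage. The board is 12 mm thick, flat with no rim; its edges lie 100 mm from this point towards the robot, 120 mm away from the robot and 120 mm to either side. Blanks just lie on it by friction
- knob (a point): centre of the top of the black round knob, 22 mm diameter, 45 mm tall, fixed upright on the carrier at its edge nearest the robot, 105 mm from the point 'board'; hold it to slide the carrier both ways
- pad0 (a point): centre of the cork pad nearest the robot (a 52 mm square inlaid flush in the board), 15 mm from the point 'board' towards the knob
- pad1 (a point): centre of the left far cork pad, at x +50, y +55 mm from the point 'board'
- pad2 (a point): centre of the right far cork pad, at x +50, y -55 mm from the point 'board'
- pen (a joint): how far the pen is pushed down, m: 0 (up, at rest) to 0.008 (fully down); a spring returns it, 2 N at the start and 5.5 N fully down
- pen_tip (a point): lower tip of the purple pen, which stands upright in the arm's end (aluminium sleeve 32 mm across, z 108 to 144 mm); at rest 75 mm above the table, so 8 mm above the top of a blank on the carrier
- pen_cap (a point): centre of the top of the pen's purple cap, a disc 32 mm across, 167 mm above the table at rest, straight above the tip; push it down from above
- tile_red: red blank: plywood square 44 x 44 mm, 12 mm thick, 15 to 28 g, top face painted red with a white spot 10 mm across at its centre that shows where the pen must mark it. Origin: centre of the underside (the spot is straight above it); x and y along its sides, z up. It starts flat in the bin. May be absent
- tile_yellow: yellow blank: plywood square 44 x 44 mm, 12 mm thick, 15 to 28 g, top face painted yellow with a white spot 10 mm across at its centre that shows where the pen must mark it. Origin: centre of the underside (the spot is straight above it); x and y along its sides, z up. It starts flat in the bin. May be absent
- tile_blue: blue blank: plywood square 44 x 44 mm, 12 mm thick, 15 to 28 g, top face painted blue with a white spot 10 mm across at its centre that shows where the pen must mark it. Origin: centre of the underside (the spot is straight above it); x and y along its sides, z up. It starts flat in the bin. May be absent
- bin: fixed shallow aluminium bin, 220 x 270 mm outside, walls 3 mm thick and 22 mm tall, floor 3 mm thick; holds the blanks and three off-cuts at the start, all lying flat side by side, none stacked. Origin: centre of its underside on the table. Stands to the left or to the right of the stage
- tray: fixed shallow red plastic tray, 200 x 250 mm outside, walls 3 mm thick and 22 mm tall, floor 3 mm thick, empty at the start. Origin: centre of its underside on the table. Stands on the other side of the stage
- offcut: wooden off-cut 46 x 22 x 14 mm in the bin, to be left there; origin: centre of its underside, x along its length
- sander: cork sanding block 40 x 26 x 18 mm in the bin, to be left there; origin: centre of its underside, x along its length
- strip: brass strip 50 x 14 x 6 mm in the bin, to be left there; origin: centre of its underside, x along its length
- bottle: clear bottle with purple cap, 50 mm across, 130 mm tall, bystander; origin: centre of its underside
- jar: amber jar with yellow lid, 56 mm across, 70 mm tall, bystander; origin: centre of its underside
- driver: yellow-handled screwdriver lying on the table, bystander; origin: under its middle
Not all that is in view belongs to the job. Leave any pink or turquoise look-alike of the sander alone.

How it is judged:
On the way, in this order (a step that is already met when the one before it is completed fails the run):
1. every blank that is there lies flat on the carrier, each within 15 mm of the centre of a cork pad of its own, released (angle between each of tile_red, tile_yellow, tile_blue's own z axis and vertical below 0.1 rad and z of tile_red in the frame of board between -0.004 and 0.004 m and (horizontal distance between tile_red and pad0 below 0.015 m or horizontal distance between tile_red and pad1 below 0.015 m or horizontal distance between tile_red and pad2 below 0.015 m) and contact force between the fingers and tile_red below 0.5 N and z of tile_yellow in the frame of board between -0.004 and 0.004 m and (horizontal distance between tile_yellow and pad0 below 0.015 m or horizontal distance between tile_yellow and pad1 below 0.015 m or horizontal distance between tile_yellow and pad2 below 0.015 m) and contact force between the fingers and tile_yellow below 0.5 N and z of tile_blue in the frame of board between -0.004 and 0.004 m and (horizontal distance between tile_blue and pad0 below 0.015 m or horizontal distance between tile_blue and pad1 below 0.015 m or horizontal distance between tile_blue and pad2 below 0.015 m) and contact force between the fingers and tile_blue below 0.5 N), for 0.2 s.
2. the pen is pressed down at least 6 mm with the white spot of the red blank under its tip (within 5 mm, level), the blank lying flat on the carrier (angle between tile_red's own z axis and vertical below 0.1 rad and z of tile_red in the frame of board between -0.004 and 0.004 m and horizontal distance between tile_red and pen_tip below 0.005 m and z of pen_tip in the frame of tile_red below 0.014 m), for 0.1 s.
3. the pen is pressed down at least 6 mm with the white spot of the yellow blank under its tip (within 5 mm, level), the blank lying flat on the carrier (angle between tile_yellow's own z axis and vertical below 0.1 rad and z of tile_yellow in the frame of board between -0.004 and 0.004 m and horizontal distance between tile_yellow and pen_tip below 0.005 m and z of pen_tip in the frame of tile_yellow below 0.014 m), for 0.1 s.
4. the pen is pressed down at least 6 mm with the white spot of the blue blank under its tip (within 5 mm, level), the blank lying flat on the carrier (angle between tile_blue's own z axis and vertical below 0.1 rad and z of tile_blue in the frame of board between -0.004 and 0.004 m and horizontal distance between tile_blue and pen_tip below 0.005 m and z of pen_tip in the frame of tile_blue below 0.014 m), for 0.1 s.
At the end, for the whole second after the job is handed in: every blank lies flat in the red tray (centre within 95 x 120 mm of the tray's centre, on its floor, not stacked, at rest), the lower slide is within 8 mm of its stop nearest the robot, the pen is up, and the three off-cuts lie in the bin (x of tile_red in the frame of tray between -0.095 and 0.095 m and y of tile_red in the frame of tray between -0.12 and 0.12 m and angle between each of tile_red, tile_yellow, tile_blue's own z axis and vertical below 0.1 rad and z of each of tile_red, tile_yellow, tile_blue in the frame of tray below 0.009 m and linear speed of each of tile_red, tile_yellow, tile_blue below 0.02 m/s and x of tile_yellow in the frame of tray between -0.095 and 0.095 m and y of tile_yellow in the frame of tray between -0.12 and 0.12 m and x of tile_blue in the frame of tray between -0.095 and 0.095 m and y of tile_blue in the frame of tray between -0.12 and 0.12 m and x of offcut in the frame of bin between -0.105 and 0.105 m and y of offcut in the frame of bin between -0.13 and 0.13 m and height (world z) of each of offcut, sander, strip below 0.02 m and x of sander in the frame of bin between -0.105 and 0.105 m and y of sander in the frame of bin between -0.13 and 0.13 m and x of strip in the frame of bin between -0.105 and 0.105 m and y of strip in the frame of bin between -0.13 and 0.13 m and value of joint xslide below 0.008 m and value of joint pen below 0.002 m); the robot touches nothing.
It fails at once if the clear bottle is shifted by more than 30 mm (distance of bottle from where it was at the start of the episode above 0.03 m).
It fails at once if the amber jar is shifted by more than 30 mm (distance of jar from where it was at the start of the episode above 0.03 m).
It fails at once if the screwdriver is shifted by more than 30 mm (distance of driver from where it was at the start of the episode above 0.03 m).
Of tile_red, tile_yellow, tile_blue only 2 to 3 are there at a start; the rules pass over those that are not, and their reading is None.
At some moment in a run one of tile_red, tile_yellow, tile_blue may be knocked a few centimetres aside while the robot is not near it.
Once in a run the grip may slacken for a moment while it holds something.
It also fails if it takes over 210 s, if anything falls off the work surface, if the arm or the gripper's body presses on something with over 40 N, if the wrist force passes 120 N, or if a joint passes its speed limit or range.

## Robot

A 7-joint arm with a two-finger parallel gripper is mounted at the origin on the work surface. World frame = base frame: x ahead of the robot, y to its left, z up, the work surface at z = 0. Lengths are in m, angles in rad, forces in N, time in s.
With the tool pointing down it reaches from about 0.4 to 0.85 m from the base axis. Payload 4.5 kg.
Tool frame: the origin (TCP) lies at the very end of the fingers, on their centre line; the grasp point (between the pads) lies 19 mm behind it; z points along the fingers, y is the line along which they close (so a half turn about z gives the same grasp; the last joint's range is limited). The gripper opens to 88 mm and grips with 3 to 60 N. Pads are 18 mm wide; open, the fingers measure 123 mm over their backs; the gripper's body (75 mm by 187 mm) begins 45 mm behind the grasp point.
Start: joints at [-1.316, 0.689, -0.195, 1.565, 0.157, 0.902, -0.215], TCP at [0.137, 0.61, 0.239] pointing down, gripper open.
Joint ranges: [-3.01, 3.01], [-0.46, 2.08], [-1.47, 1.51], [0.13, 2.56], [-1, 4.14], [0.04, 2.09], [-2.66, 2.66]. Speed limits (rad/s): [2.57, 2.57, 3.14, 3.14, 3.14, 3.14, 3.14].

## Interface

Orientations are given as a unit quaternion [x, y, z, w].
In Python, from plant import r gives the robot as it stands. The module is installed in compiled form; this text tells all that it offers.
- The arm moves only by the shell command python3 -m pendant 'ROWS' [FORCE]. ROWS is JSON, one flat list of numbers, 7 for each row, row after row: the opening, from 0 (shut) to 1 (fully open), then the shift along the tool's x, y, z scaled (see below), then the turn, a rotation vector about the tool's x, y, z scaled (see below). A call has 1 to 12 rows; each row is the pose to reach, as a shift and turn from the pose commanded when the call began, along the tool's axes at that moment; what a row does not reach only later rows make up. The controller multiplies each number of a shift by 0.15 m and each number of a turn by pi/2 rad. A row lasts 1/10 s, in which the tool goes at most 50 mm and 8.59 degrees, less where a joint would pass 70% of its speed; a pose out of reach is approached as far as the arm can. A call with a number of a shift or a turn outside -1 to 1 is refused whole. A call with a gripper value outside its range is refused whole. The fingers move at their own pace and stop on an object; FORCE is the grip in N (left out, the last holds). Time passes only in rows, so rows that repeat a pose let the fingers close. It gives the time, the measured TCP pose, the force, the opening and the grip force at its end, in the units of the state.
- r.get_state(): the state, without advancing time (a new reading comes with each control period).
- r.snapshot(name): name is "side" or "top" or "wrist"; returns a dict with "img" (480x640x3 uint8, red, green, blue), "mtx" (3x3 intrinsics, pixels), "cam_to_world" (4x4, takes a point from camera to world coordinates). Camera axes: x right, y up, looking along -z (the intrinsics and any distortion apply to the point x, -y, -z); pixel columns grow to the right and rows downward; lengths in m; the calibration is good to about 2 mm. A picture is of the moment at which its call begins. There is no depth.
- r.finish_job(): hands the job in; it is judged then, once.
The state is a dict: "clock": time; "q": joint angles; "qd": joint speeds; "joint_torque": joint torques, N m; "tool_pos": TCP position; "eef_rot": TCP orientation; "contact_force": force on the tool from outside, world axes, zero at the start; "moment": the same for the moment, N m; "opening": opening from 0.0 (shut) to 1.0 (fully open); "finger_force": force on a finger pad.
Only numpy, scipy, OpenCV 4.12 (cv2) and the standard library are available. Lean on these libraries where they do the work, as an engineer would, in place of code of your own. Each camera call takes 0.05 s, during which the arm holds its last target. There are 200 camera calls.

## Working session

There is one attempt and no reset: what is moved stays moved. The work goes in short steps, Python scripts to look and compute and a shell command to move; the robot and the scene stay as the last step left them, time stands still between calls to the robot, and variables do not carry over. Pictures are saved under pics/ and viewed, at most 15 in all, crops included, and the job is handed in when it is done.

```bash
mkdir -p pics
cat > h.py <<'E'
import numpy as np, cv2
from scipy.spatial.transform import Rotation as R
from plant import r
def snap(n,f):
    s=r.snapshot(n); cv2.imwrite(f'pics/{f}.png',s['img'][:,:,::-1]); np.savez(f'pics/{f}.npz',**{k:s[k] for k in('img','mtx','cam_to_world')},**{k:s[k] for k in s if k not in('img','mtx','cam_to_world')}); return s
def load(f): return np.load(f'pics/{f}.npz',allow_pickle=True)
def ray(s,u,v):
    K=s['mtx'];T=s['cam_to_world'];d=np.array([(u-K[0,2])/K[0,0],-(v-K[1,2])/K[1,1],-1.]);return T[:3,3],T[:3,:3]@d
def atz(s,u,v,z):
    o,d=ray(s,u,v);return o+d*(z-o[2])/d[2]
def proj(s,p):
    T=s['cam_to_world'];c=T[:3,:3].T@(np.asarray(p)-T[:3,3]);K=s['mtx'];return np.array([K[0,0]*c[0]/-c[2]+K[0,2],K[1,1]*-c[1]/-c[2]+K[1,2]])
def tri(obs):
    A=0;b=0
    for s,u,v in obs:
        o,d=ray(s,u,v);d/=np.linalg.norm(d);P=np.eye(3)-np.outer(d,d);A=A+P;b=b+P@o
    return np.linalg.solve(A,b)
E
python3 - <<'E'
from h import *
for n in('top','side','wrist'):
    s=snap(n,n+'0'); print(n,list(s.keys()),s['mtx'].round(1).tolist(),s['cam_to_world'].round(3).tolist())
print(r.get_state())
E
```

```text
top ['img', 'mtx', 'cam_to_world'] [[569.9, 0.0, 324.7], [0.0, 569.9, 232.1], [0.0, 0.0, 1.0]] [[-0.012, 0.988, -0.151, 0.377], [-1.0, -0.012, 0.005, -0.058], [0.003, 0.151, 0.988, 1.543], [0.0, 0.0, 0.0, 1.0]]
side ['img', 'mtx', 'cam_to_world'] [[493.1, 0.0, 326.9], [0.0, 493.1, 239.7], [0.0, 0.0, 1.0]] [[0.999, 0.032, -0.011, 0.57], [-0.031, 0.729, -0.684, -0.906], [-0.014, 0.684, 0.73, 1.011], [0.0, 0.0, 0.0, 1.0]]
wrist ['img', 'mtx', 'cam_to_world'] [[361.5, 0.0, 323.7], [0.0, 361.5, 238.9], [0.0, 0.0, 1.0]] [[0.221, -0.936, -0.273, 0.066], [0.975, 0.211, 0.065, 0.625], [-0.003, -0.281, 0.96, 0.385], [0.0, 0.0, 0.0, 1.0]]
{'clock': 0.15, 'q': array([-1.31621608,  0.68979762, -0.19451761,  1.56606688,  0.15730629,
        0.90250087, -0.21507772]), 'qd': array([-1.92809481e-05, -3.22851754e-03,  1.10036667e-03, -2.28612312e-03,
        8.10447847e-05, -1.37257683e-03,  2.56067343e-03]), 'joint_torque': array([-1.70111805e-03, -5.27857697e+01, -1.26825605e+00, -1.53586131e+01,
       -5.24540932e-02,  3.84466897e-03,  1.16862489e-04]), 'tool_pos': array([0.13680853, 0.60936612, 0.23810029]), 'eef_rot': array([ 1.10126632e-01,  9.93917324e-01, -6.91417549e-04, -2.07527487e-05]), 'contact_force': array([ 0.14775307, -0.10998055,  0.07364452]), 'moment': array([ 0.01640905, -0.01281035, -0.00728611]), 'finger_force': 0.0, 'opening': 1.0029246373479441}
```

View pics/top0.png

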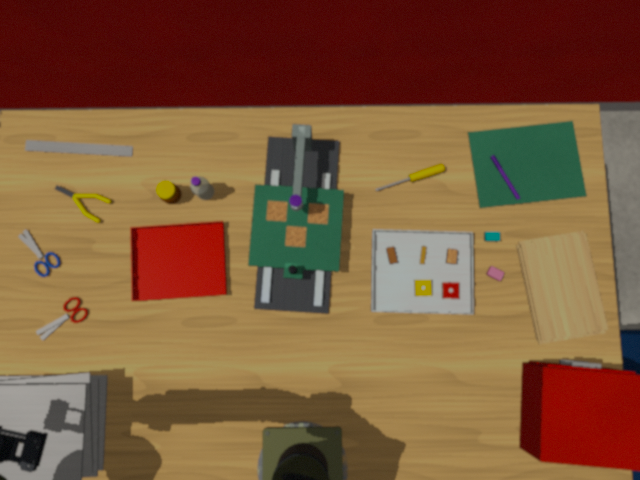

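View pics/side0.png

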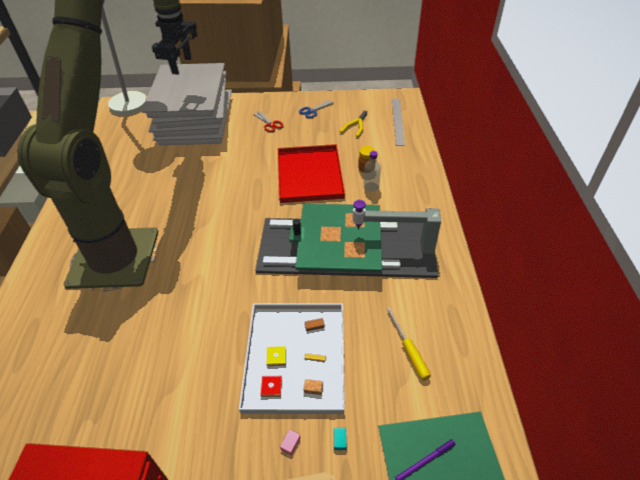

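Top view: bin on the right with a yellow tile (~424,288) and a red tile (~451,291); no blue. Three off-cuts are at row ~255, the carrier's pads at (277,211), (318,214), (296,237), the knob at ~(293,269) and the pen cap at ~(296,202). The tray is on the left. The side view agrees: yellow (276,355), red (271,385), knob ~(297,226), cap (360,205).

Run:
```python
from h import *
T=load('top0');S=load('side0')
def crop(s,x0,y0,w,h,k): return cv2.resize(s['img'][y0:y0+h,x0:x0+w,::-1],None,fx=k,fy=k,interpolation=cv2.INTER_CUBIC)
a=np.hstack([crop(T,240,180,120,140,3.2) if 0 else crop(T,245,120,110,165,3.6), crop(S,255,190,110,165,3.6)])
cv2.imwrite('pics/c1.png',a);print(a.shape)
def blob(s,box,lo,hi):
    x0,y0,x1,y1=box;h=cv2.cvtColor(s['img'][y0:y1,x0:x1],cv2.COLOR_RGB2HSV);m=cv2.inRange(h,lo,hi)
    n,l,st,c=cv2.connectedComponentsWithStats(m)
    for i in range(1,n):
        if st[i,4]>40:
            rc=cv2.minAreaRect(np.argwhere(l==i)[:,::-1].astype(np.float32)); print(' ',st[i,4],(np.array(rc[0])+[x0,y0]).round(1),np.round(rc[1],1),round(rc[2],1))
for nm,s,b in(('top',T,(380,235,470,310)),('side',S,(250,310,340,405))):
    print(nm,'red');blob(s,b,(0,180,120),(5,255,255));print('yel');blob(s,b,(24,180,120),(35,255,255))
for nm,s,b in(('top pads',T,(250,185,345,270)),('side pads',S,(298,205,382,270))):
    print(nm);blob(s,b,(3,90,100),(20,255,255))
for nm,s,b in(('top tray',T,(120,210,240,310)),('side tray',S,(270,135,350,210))):
    print(nm);blob(s,b,(0,150,60),(6,255,255))
```

```text
(594, 792, 3)
top red
  157 [450. 290.] [14. 14.] 90.0
yel
  190 [422.5 287.5] [13. 15.] 90.0
side red
  299 [270.5 385.5] [17. 19.] 90.0
yel
  284 [276.  355.5] [17. 18.] 90.0
  52 [315.  356.7] [18.3  2.9] 6.3
top pads
  94 [251.5 205. ] [40.  3.] 90.0
  360 [276.5 210.5] [19. 19.] 90.0
  251 [317.5 214. ] [18. 19.] 90.0
  372 [295.3 236.2] [19.2 19.5] 4.1
side pads
  49 [299.5 211.5] [13.  3.] 90.0
  105 [350.  219.5] [13. 10.] 90.0
  269 [330.5 233.5] [13. 19.] 90.0
  279 [354.5 249. ] [14. 19.] 90.0
top tray
  6728 [177.9 260.7] [72.5 94.8] 86.3
side tray
  3276 [309.8 173.2] [54.  64.4] 86.0
```

View pics/c1.png

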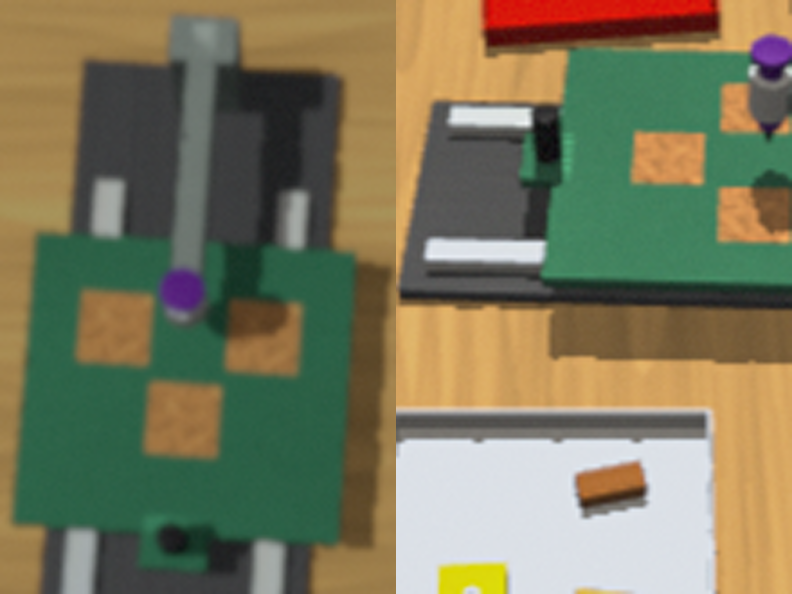

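The crop shows the knob top at (173,538) left / (546,112) right, the cap at (183,290) / (772,48) and the pen tip at (768,136) on the right. The pads are free.

Run:
```python
from h import *
T=load('top0');S=load('side0')
f=lambda n,a,b:print(n,tri([(T,*a),(S,*b)]).round(4))
f('red',(450.5,290.5),(271,385.5));f('yel',(423.3,288),(276.2,355.5))
f('knob',(293.1,269.4),(296.7,220.6));f('cap',(295.8,200.6),(359.4,203.3))
f('padL',(277,211),(350,219.5));f('padR',(318,214.3),(355,249));f('pad0',(295.8,236.7),(331,233.8))
f('tray',(178,261),(310,173.5))
print('bin',[atz(T,u,v,.022).round(3).tolist() for u,v in((373,230.5),(474.5,231.5),(474.5,313.5),(373,313.5))])
print('tray z0.022',atz(T,178,261,.02).round(3))
s=r.get_state();print('eefR',R.from_quat(s['eef_rot']).as_matrix().round(4).tolist())
```

```text
red [ 0.4496 -0.3999  0.0128]
yel [ 0.4576 -0.3272  0.0132]
knob [0.5048 0.0165 0.1031]
cap [0.6675 0.0056 0.1679]
padL [0.6559 0.0596 0.0606]
padR [ 0.6546 -0.0478  0.0558]
pad0 [0.5948 0.0114 0.0543]
tray [0.5391 0.3337 0.0013]
bin [[0.613, -0.196, 0.022], [0.607, -0.47, 0.022], [0.387, -0.459, 0.022], [0.391, -0.19, 0.022]]
tray z0.022 [0.536 0.329 0.02 ]
eefR [[-0.9757, 0.2189, -0.0002], [0.2189, 0.9757, -0.0014], [-0.0001, -0.0014, -1.0]]
```

```bash
cat >> h.py <<'E'
def rot(yaw): # yaw=0: tool x = world -x, tool y = world y (closing), z down
    return R.from_euler('z',yaw)*R.from_matrix([[-1,0,0],[0,1,0],[0,0,-1]])
def plan(wps,start=None):
    if start is None:
        s=r.get_state();start=(np.array(s['tool_pos']),R.from_quat(s['eef_rot']))
    p,q=start
    for (x,y,z,yaw) in wps:
        t=np.array([x,y,z]);d=q.inv().apply(t-p)/.15;qq=rot(yaw);rv=(q.inv()*qq).as_rotvec()/(np.pi/2)
        n=max(np.linalg.norm(t-p)/.05,np.linalg.norm(rv)*90/8.59)
        print('->',[x,y,z,round(yaw,3)],'shift',d.round(3).tolist(),'turn',rv.round(3).tolist(),'rows>=',round(n,1));p,q=t,qq
def st():
    s=r.get_state();print(round(s['clock'],2),'pos',np.round(s['tool_pos'],4),'yaw',round(np.arctan2(-(m:=R.from_quat(s['eef_rot']).as_matrix())[1,0],-m[0,0]),4),'op',round(s['opening'],3),'ff',round(s['finger_force'],2),'F',np.round(s['contact_force'],1))
E
python3 - <<'E'
from h import *
T=load('top0')
g=lambda x,y:atz(T,245+x/3.6,120+y/3.6,.055)
for a,b in(((14,520),(35,235)),((340,543),(355,253)),((355,253),(35,235)),((340,543),(14,520))):
    d=(g(*b)-g(*a))[:2];print(d.round(4),np.hypot(*d).round(4),np.degrees(np.arctan2(d[1],d[0])).round(2))
plan([(.2,.5,.25,0.),(.32,.42,.25,0.),(.4,.28,.25,0.),(.45,.14,.25,0.),(.505,.0165,.25,0.)])
E
```

```text
[ 0.2121 -0.0139] 0.2126 -3.75
[ 0.2153 -0.0146] 0.2158 -3.88
[0.0164 0.2374] 0.238 86.04
[0.0196 0.2367] 0.2376 85.27
-> [0.2, 0.5, 0.25, 0.0] shift [-0.571, -0.619, -0.078] turn [-0.001, -0.0, -0.141] rows>= 2.5
-> [0.32, 0.42, 0.25, 0.0] shift [-0.8, -0.533, 0.0] turn [0.0, 0.0, 0.0] rows>= 2.9
-> [0.4, 0.28, 0.25, 0.0] shift [-0.533, -0.933, 0.0] turn [0.0, 0.0, 0.0] rows>= 3.2
-> [0.45, 0.14, 0.25, 0.0] shift [-0.333, -0.933, 0.0] turn [0.0, 0.0, 0.0] rows>= 3.0
-> [0.505, 0.0165, 0.25, 0.0] shift [-0.367, -0.823, 0.0] turn [0.0, 0.0, 0.0] rows>= 2.7
```

```bash
P="python3 -m pendant"
$P '[1,-0.571,-0.619,-0.078,0,0,-0.141, 1,-0.571,-0.619,-0.078,0,0,-0.141, 1,-0.571,-0.619,-0.078,0,0,-0.141, 1,-0.571,-0.619,-0.078,0,0,-0.141]' | tail -3
$P '[1,-0.8,-0.533,0,0,0,0, 1,-0.8,-0.533,0,0,0,0, 1,-0.8,-0.533,0,0,0,0, 1,-0.8,-0.533,0,0,0,0]' >/dev/null
$P '[1,-0.533,-0.933,0,0,0,0, 1,-0.533,-0.933,0,0,0,0, 1,-0.533,-0.933,0,0,0,0, 1,-0.533,-0.933,0,0,0,0]' >/dev/null
$P '[1,-0.333,-0.933,0,0,0,0, 1,-0.333,-0.933,0,0,0,0, 1,-0.333,-0.933,0,0,0,0]' >/dev/null
$P '[1,-0.367,-0.823,0,0,0,0.045, 1,-0.367,-0.823,0,0,0,0.045, 1,-0.367,-0.823,0,0,0,0.045, 1,-0.367,-0.823,0,0,0,0.045, 1,-0.367,-0.823,0,0,0,0.045]'
python3 - <<'E'
from h import *
st();snap('wrist','w1')
E
```

```text
contact_force: [-0.0, 0.8, 0.8]
opening: 1.001
finger_force: 0.0
clock: 2.15
tool_pos: [0.5058, 0.0188, 0.2502]
eef_rot: [0.035, 0.999, 0.001, -0.0]
contact_force: [-0.2, -0.1, -0.7]
opening: 1.001
finger_force: 0.0
2.15 pos [0.5058 0.0188 0.2502] yaw -0.07 op 1.001 ff 0.0 F [-0.2 -0.1 -0.7]
```

View pics/w1.png

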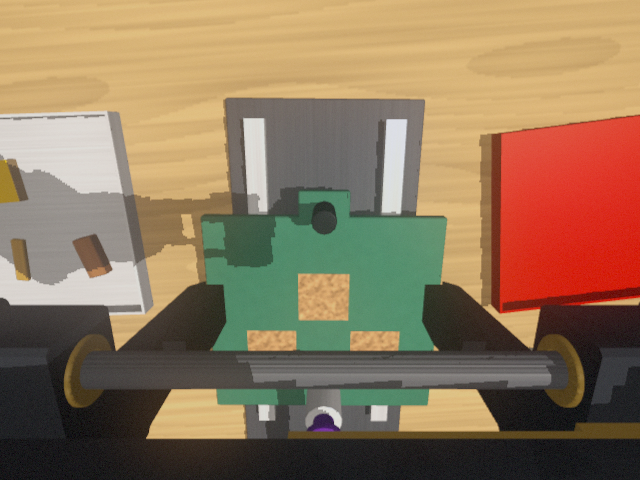

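The wrist view shows the stage squarely aligned: knob top ~(324,220), pad0 centre ~(324,297), and the pen sleeve and cap at ~(323,425).

Run:
```python
from h import *
W=load('w1');T=load('top0');S=load('side0')
print('knob z.1',atz(W,324,220,.1).round(4),'pad0',atz(W,324,297,.055).round(4),'cap',atz(W,322,430,.167).round(4))
print('tri knob',tri([(T,293.1,269.4),(S,296.7,220.6),(W,324,220)]).round(4),'pad0',tri([(T,295.8,236.7),(S,331,233.8),(W,324,297)]).round(4))
plan([(.506,.0175,.15,-.07),(.506,.0175,.073,-.07)])
```

```text
knob z.1 [0.5034 0.0188 0.1   ] pad0 [0.5954 0.0123 0.055 ] cap [0.6558 0.0063 0.167 ]
tri knob [0.5043 0.0179 0.1011] pad0 [0.5951 0.0118 0.0544]
-> [0.506, 0.0175, 0.15, -0.07] shift [-0.005, -0.017, 0.669] turn [0.001, -0.0, 0.002] rows>= 2.0
-> [0.506, 0.0175, 0.073, -0.07] shift [0.0, 0.0, 0.513] turn [0.0, 0.0, 0.0] rows>= 1.5
```

```bash
P="python3 -m pendant"
$P '[0.6,0,0,0.67,0,0,0, 0.6,0,0,0.67,0,0,0, 0.6,0,0,0.67,0,0,0]' 30 >/dev/null
$P '[0.6,0,0,0.513,0,0,0, 0.6,0,0,0.513,0,0,0, 0.6,0,0,0.513,0,0,0, 0,0,0,0.513,0,0,0, 0,0,0,0.513,0,0,0, 0,0,0,0.513,0,0,0, 0,0,0,0.513,0,0,0, 0,0,0,0.513,0,0,0]' 30
$P '[0,0.15,0,0,0,0,0, 0,0.3,0,0,0,0,0, 0,0.4,0,0,0,0,0, 0,0.45,0,0,0,0,0, 0,0.47,0,0,0,0,0, 0,0.48,0,0,0,0,0, 0,0.48,0,0,0,0,0]' 30
$P '[0,0.01,0,0,0,0,0, 0,0.02,0,0,0,0,0, 0,0.02,0,0,0,0,0, 0,0.02,0,0,0,0,0]' 30
```

```text
clock: 3.3
tool_pos: [0.5064, 0.0179, 0.0742]
eef_rot: [0.035, 0.999, 0.0, 0.001]
contact_force: [-1.4, 0.9, 9.5]
opening: 0.242
finger_force: 30.0
clock: 4.0
tool_pos: [0.4355, 0.0232, 0.0742]
eef_rot: [0.035, 0.999, 0.001, 0.002]
contact_force: [0.6, -0.4, 10.4]
opening: 0.236
finger_force: 30.0
clock: 4.4
tool_pos: [0.4354, 0.0232, 0.0742]
eef_rot: [0.035, 0.999, 0.001, 0.005]
contact_force: [5.2, -0.6, 6.8]
opening: 0.241
finger_force: 30.0
```

```bash
P="python3 -m pendant"
$P '[0.6,0,0,0,0,0,0, 0.6,0,0,0,0,0,0, 0.6,0,0,0,0,0,0, 0.6,0,0,-0.5,0,0,0, 0.6,0,0,-1,0,0,0, 0.6,0,0,-1,0,0,0, 0.6,0,0,-1,0,0,0, 0.6,0,0,-1,0,0,0]'
python3 - <<'E'
from h import *
st();print(r.get_state()['q'].round(2))
plan([(.44,-.11,.225,0.),(.44,-.24,.225,0.),(.44,-.365,.225,0.)])
E
```

```text
clock: 5.2
tool_pos: [0.4305, 0.0223, 0.2236]
eef_rot: [0.035, 0.999, 0.0, 0.001]
contact_force: [0.1, 0.0, -1.6]
opening: 0.597
finger_force: 0.0
5.2 pos [0.4305 0.0223 0.2236] yaw -0.0705 op 0.597 ff 0.0 F [ 0.1  0.  -1.6]
[ 0.06  0.48 -0.32  2.14  0.28  0.56  1.03]
-> [0.44, -0.11, 0.225, 0.0] shift [-0.125, -0.876, -0.009] turn [0.0, 0.001, -0.045] rows>= 2.7
-> [0.44, -0.24, 0.225, 0.0] shift [0.0, -0.867, 0.0] turn [0.0, 0.0, 0.0] rows>= 2.6
-> [0.44, -0.365, 0.225, 0.0] shift [0.0, -0.833, 0.0] turn [0.0, 0.0, 0.0] rows>= 2.5
```

```bash
P="python3 -m pendant"
$P '[0.7,-0.125,-0.876,0,0,0,-0.045, 0.7,-0.125,-0.876,0,0,0,-0.045, 0.7,-0.125,-0.876,0,0,0,-0.045]' >/dev/null
$P '[0.7,0,-0.867,0,0,0,0, 0.7,0,-0.867,0,0,0,0, 0.7,0,-0.867,0,0,0,0]'  >/dev/null
$P '[0.7,0,-0.833,0,0,0,0, 0.7,0,-0.833,0,0,0,0, 0.7,0,-0.833,0,0,0,0, 0.7,0,-0.833,0,0,0,0]'
python3 - <<'E'
from h import *
st();print(r.get_state()['q'].round(2))
snap('wrist','w2')
E
```

```text
clock: 6.2
tool_pos: [0.4375, -0.369, 0.2198]
eef_rot: [0.003, 1.0, 0.0, -0.002]
contact_force: [-0.6, 0.2, 0.1]
opening: 0.701
finger_force: 0.0
6.2 pos [ 0.4375 -0.369   0.2198] yaw -0.0064 op 0.701 ff 0.0 F [-0.6  0.2  0.1]
[ 0.85  0.66 -0.39  1.74  0.33  0.81  1.86]
```

View pics/w2.png

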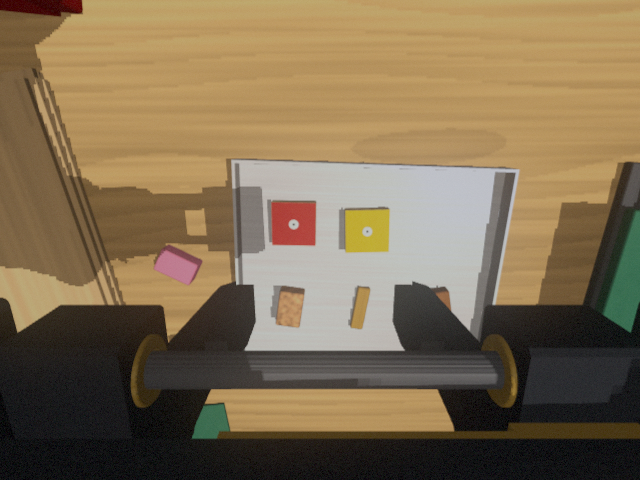

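Wrist view: red spot at (293,224), yellow spot at (367,231), both squares nearly axis-aligned, no blue.

Run:
```python
from h import *
W=load('w2');T=load('top0');S=load('side0')
y=tri([(T,423.3,288),(S,276.2,355.5),(W,367,231)]);rd=tri([(T,450.5,290.5),(S,271,385.5),(W,293,224)])
print(y.round(4),rd.round(4),atz(W,367,231,.015).round(4),atz(W,293,224,.015).round(4))
a=atz(W,272,201,.015);b=atz(W,315,201,.015);print((b-a).round(4))
a=atz(W,345,209,.015);b=atz(W,389,209,.015);print((b-a).round(4))
plan([(.457,-.3275,.12,-np.pi/2),(.457,-.3275,.009,-np.pi/2)])
```

```text
[ 0.458  -0.3269  0.0141] [ 0.4501 -0.4002  0.0141] [ 0.4587 -0.3262  0.015 ] [ 0.4508 -0.4004  0.015 ]
[0.0003 0.0422 0.    ]
[0.0004 0.0435 0.    ]
-> [0.457, -0.3275, 0.12, -1.571] shift [-0.127, 0.253, 0.667] turn [-0.001, -0.003, 0.998] rows>= 10.5
-> [0.457, -0.3275, 0.009, -1.571] shift [0.0, 0.0, 0.74] turn [0.0, 0.0, 0.0] rows>= 2.2
```

```bash
P="python3 -m pendant"
$P '[0.7,-0.133,0.256,0.3,0,0,1, 0.7,-0.133,0.256,0.3,0,0,1, 0.7,-0.133,0.256,0.3,0,0,1, 0.7,-0.133,0.256,0.3,0,0,1, 0.7,-0.133,0.256,0.3,0,0,1, 0.7,-0.133,0.256,0.3,0,0,1, 0.7,-0.133,0.256,0.3,0,0,1, 0.7,-0.133,0.256,0.3,0,0,1, 0.7,-0.133,0.256,0.667,0,0,1, 0.7,-0.133,0.256,0.667,0,0,1, 0.7,-0.133,0.256,0.667,0,0,1, 0.7,-0.133,0.256,0.667,0,0,1]' 20
python3 - <<'E'
from h import *
st()
plan([(.458,-.3270,.008,-np.pi/2)])
E
```

```text
clock: 7.45
tool_pos: [0.4596, -0.3233, 0.1212]
eef_rot: [0.706, 0.708, -0.0, -0.002]
contact_force: [-0.1, -0.8, 0.6]
opening: 0.701
finger_force: 0.0
7.45 pos [ 0.4596 -0.3233  0.1212] yaw -1.5674 op 0.701 ff 0.0 F [-0.1 -0.8  0.6]
-> [0.458, -0.327, 0.008, -1.571] shift [-0.026, -0.008, 0.755] turn [-0.002, -0.002, 0.002] rows>= 2.3
```

```bash
P="python3 -m pendant"
$P '[0.7,-0.02,-0.01,0.4,0,0,0, 0.7,-0.02,-0.01,0.65,0,0,0, 0.7,-0.02,-0.01,0.75,0,0,0, 0.7,-0.02,-0.01,0.75,0,0,0, 0.7,-0.02,-0.01,0.75,0,0,0, 0,-0.02,-0.01,0.75,0,0,0, 0,-0.02,-0.01,0.75,0,0,0, 0,-0.02,-0.01,0.75,0,0,0, 0,-0.02,-0.01,0.75,0,0,0, 0,-0.02,-0.01,0.75,0,0,0]' 25
$P '[0,0,0,-0.2,0,0,0, 0,0,0,-0.5,0,0,0, 0,0,0,-0.8,0,0,0, 0,0,0,-1,0,0,0, 0,0,0,-1,0,0,0]' 25
python3 - <<'E'
from h import *
st();snap('wrist','w3')
# xslide=0: pad positions from pen estimate
e=np.array([.9976,-.07]);n=np.array([.07,.9976])
b=np.array([.6092,.0107])-.0715*e
for k,x,y in(('pad0',-.015,0),('pad1',.05,.055),('pad2',.05,-.055)): print(k,(b+x*e+y*n).round(4))
E
```

```text
clock: 8.45
tool_pos: [0.4596, -0.3299, 0.0119]
eef_rot: [0.707, 0.707, 0.0, 0.001]
contact_force: [0.2, 0.6, 7.6]
opening: 0.49
finger_force: 25.0
clock: 8.95
tool_pos: [0.461, -0.3311, 0.1651]
eef_rot: [0.707, 0.707, 0.001, 0.005]
contact_force: [0.2, 0.4, -0.1]
opening: 0.487
finger_force: 25.0
8.95 pos [ 0.461  -0.3311  0.1651] yaw -1.5704 op 0.487 ff 24.99 F [ 0.2  0.4 -0.1]
pad0 [0.5229 0.0168]
pad1 [0.5916 0.0671]
pad2 [ 0.5839 -0.0427]
```

View pics/w3.png

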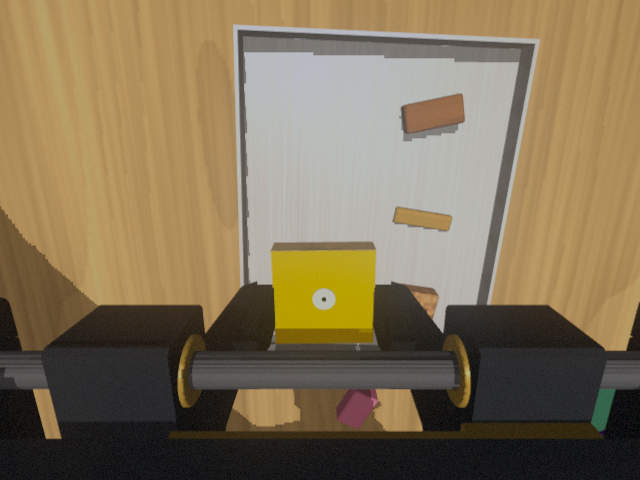

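Yellow is held level, its spot at (324,299).

Run:
```python
from h import *
W=load('w3');print(atz(W,324,299,.168).round(4))
plan([(.52,-.19,.165,-np.pi/2),(.584,-.0435,.165,-np.pi/2),(.584,-.0435,.165,-.07),(.584,-.0435,.0655,-.07)])
```

```text
[ 0.4608 -0.3284  0.168 ]
-> [0.52, -0.19, 0.165, -1.571] shift [0.934, 0.402, -0.015] turn [0.003, 0.002, 0.0] rows>= 3.1
-> [0.584, -0.0435, 0.165, -1.571] shift [0.977, 0.427, 0.0] turn [0.0, 0.0, 0.0] rows>= 3.2
-> [0.584, -0.0435, 0.165, -0.07] shift [0.0, 0.0, 0.0] turn [0.0, 0.0, -0.955] rows>= 10.0
-> [0.584, -0.0435, 0.0655, -0.07] shift [0.0, 0.0, 0.663] turn [0.0, 0.0, 0.0] rows>= 2.0
```

```bash
P="python3 -m pendant"
$P '[0,0.934,0.402,0,0,0,0, 0,0.934,0.402,0,0,0,0, 0,0.934,0.402,0,0,0,0, 0,0.934,0.402,0,0,0,0, 0,0.934,0.402,0,0,0,0]' >/dev/null
$P '[0,0.977,0.427,0,0,0,-0.1, 0,0.977,0.427,0,0,0,-0.2, 0,0.977,0.427,0,0,0,-0.3, 0,0.977,0.427,0,0,0,-0.4, 0,0.977,0.427,0,0,0,-0.5, 0,0.977,0.427,0,0,0,-0.955, 0,0.977,0.427,0,0,0,-0.955, 0,0.977,0.427,0,0,0,-0.955, 0,0.977,0.427,0,0,0,-0.955, 0,0.977,0.427,0,0,0,-0.955, 0,0.977,0.427,0,0,0,-0.955, 0,0.977,0.427,0,0,0,-0.955]' >/dev/null
$P '[0,0,0,0,0,0,0, 0,0,0,0,0,0,0, 0,0,0,0,0,0,0]'
python3 - <<'E'
from h import *
st()
plan([(.584,-.0435,.066,-.07)])
E
```

```text
clock: 11.0
tool_pos: [0.5828, -0.0426, 0.1604]
eef_rot: [0.035, 0.999, -0.0, -0.0]
contact_force: [0.3, 0.1, -0.6]
opening: 0.493
finger_force: 25.0
11.0 pos [ 0.5828 -0.0426  0.1604] yaw -0.0707 op 0.493 ff 24.99 F [ 0.3  0.1 -0.6]
-> [0.584, -0.0435, 0.066, -0.07] shift [-0.008, -0.006, 0.629] turn [-0.0, -0.0, -0.0] rows>= 1.9
```

```bash
P="python3 -m pendant"
$P '[0,0,0,0.25,0,0,0, 0,0,0,0.5,0,0,0, 0,0,0,0.58,0,0,0, 0,0,0,0.6,0,0,0, 0,0,0,0.62,0,0,0, 0,0,0,0.63,0,0,0, 0,0,0,0.63,0,0,0]'
$P '[0.6,0,0,0,0,0,0, 0.6,0,0,0,0,0,0, 0.6,0,0,0,0,0,0, 0.65,0,0,-0.3,0,0,0, 0.65,0,0,-0.6,0,0,0, 0.65,0,0,-1,0,0,0, 0.65,0,0,-1,0,0,0]'
python3 - <<'E'
from h import *
st();snap('wrist','w4');print(r.get_state()['q'].round(2))
E
```

```text
clock: 11.7
tool_pos: [0.5837, -0.0426, 0.067]
eef_rot: [0.035, 0.999, 0.0, 0.001]
contact_force: [0.2, -1.0, -0.2]
opening: 0.49
finger_force: 25.0
clock: 12.4
tool_pos: [0.5861, -0.0423, 0.2216]
eef_rot: [0.035, 0.999, 0.0, 0.005]
contact_force: [0.6, -0.5, 0.4]
opening: 0.655
finger_force: 0.0
12.4 pos [ 0.5861 -0.0423  0.2216] yaw -0.0704 op 0.655 ff 0.0 F [ 0.6 -0.5  0.4]
[ 0.17  0.66 -0.3   1.71  0.26  0.8   1.25]
```

View pics/w4.png

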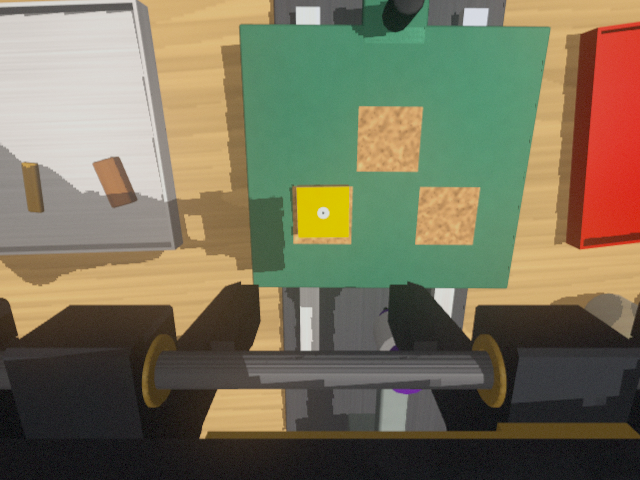

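Yellow lies on the right pad (spot (323,213)); pad0 is free at (390,139).

Run:
```python
from h import *
plan([(.51,-.165,.22,-.07),(.46,-.3,.22,-.07),(.4503,-.4003,.22,-.07),(.4503,-.4003,.12,-np.pi/2)])
W=load('w4');print(atz(W,323,213,.067).round(4),atz(W,390,139,.055).round(4))
```

```text
-> [0.51, -0.165, 0.22, -0.07] shift [0.445, -0.85, -0.0] turn [0.0, 0.006, -0.0] rows>= 2.9
-> [0.46, -0.3, 0.22, -0.07] shift [0.27, -0.921, 0.0] turn [0.0, 0.0, 0.0] rows>= 2.9
-> [0.4503, -0.4003, 0.22, -0.07] shift [0.018, -0.672, 0.0] turn [0.0, 0.0, 0.0] rows>= 2.0
-> [0.4503, -0.4003, 0.12, -1.571] shift [0.0, 0.0, 0.667] turn [0.0, 0.0, 0.955] rows>= 10.0
[ 0.5801 -0.043   0.067 ] [0.5239 0.0171 0.055 ]
```

```bash
P="python3 -m pendant"
$P '[0.7,0.445,-0.85,0,0,0,0, 0.7,0.445,-0.85,0,0,0,0, 0.7,0.445,-0.85,0,0,0,0, 0.7,0.445,-0.85,0,0,0,0]' >/dev/null
$P '[0.7,0.27,-0.921,0,0,0,0, 0.7,0.27,-0.921,0,0,0,0, 0.7,0.27,-0.921,0,0,0,0]' >/dev/null
$P '[0.7,0.018,-0.672,0.2,0,0,0.955, 0.7,0.018,-0.672,0.2,0,0,0.955, 0.7,0.018,-0.672,0.2,0,0,0.955, 0.7,0.018,-0.672,0.2,0,0,0.955, 0.7,0.018,-0.672,0.2,0,0,0.955, 0.7,0.018,-0.672,0.2,0,0,0.955, 0.7,0.018,-0.672,0.4,0,0,0.955, 0.7,0.018,-0.672,0.667,0,0,0.955, 0.7,0.018,-0.672,0.667,0,0,0.955, 0.7,0.018,-0.672,0.667,0,0,0.955, 0.7,0.018,-0.672,0.667,0,0,0.955, 0.7,0.018,-0.672,0.667,0,0,0.955]' >/dev/null
$P '[0.7,0,0,0,0,0,0, 0.7,0,0,0,0,0,0]' >/dev/null
python3 - <<'E'
from h import *
st();s=snap('wrist','w5')
h=cv2.cvtColor(s['img'],cv2.COLOR_RGB2HSV);m=cv2.inRange(h,(0,180,110),(5,255,255));n,l,stt,c=cv2.connectedComponentsWithStats(m)
for i in range(1,n):
    if stt[i,4]>300: print(stt[i],c[i].round(1),atz(s,*c[i],.015).round(4),cv2.minAreaRect(np.argwhere(l==i)[:,::-1].astype(np.float32)))
plan([(.4503,-.4003,.007,-np.pi/2)])
E
```

```text
14.55 pos [ 0.4476 -0.4004  0.1159] yaw -1.5686 op 0.703 ff 0.0 F [-0.5  0.2 -0.2]
-> [0.4503, -0.4003, 0.007, -1.571] shift [0.001, 0.018, 0.726] turn [0.0, -0.0, 0.001] rows>= 2.2
```

View pics/w5.png

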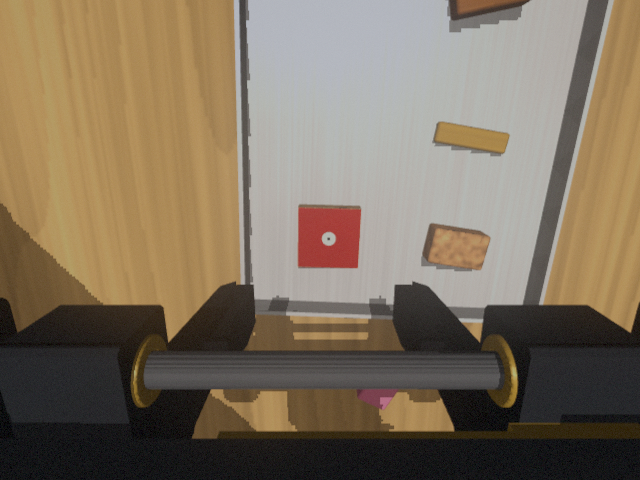

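Red is still in place, spot at (329,239), undisturbed and within the fingers' span.

```bash
P="python3 -m pendant"
python3 - <<'E'
from h import *
print(atz(load('w5'),329,239,.015).round(4))
E
$P '[0.7,0,0.018,0.4,0,0,0, 0.7,0,0.018,0.65,0,0,0, 0.7,0,0.018,0.73,0,0,0, 0.7,0,0.018,0.73,0,0,0, 0.7,0,0.018,0.73,0,0,0]'
```

```text
[ 0.451 -0.401  0.015]
clock: 15.1
tool_pos: [0.4505, -0.401, 0.0072]
eef_rot: [0.707, 0.707, 0.0, 0.0]
contact_force: [-0.0, -0.0, 0.4]
opening: 0.697
finger_force: 0.0
```

```bash
P="python3 -m pendant"
$P '[0,0,0,0,0,0,0, 0,0,0,0,0,0,0, 0,0,0,0,0,0,0, 0,0,0,0,0,0,0, 0,0,0,0,0,0,0]' 25
$P '[0,0,0,-0.2,0,0,0, 0,0,0,-0.5,0,0,0, 0,0,0,-0.8,0,0,0, 0,0,0,-1,0,0,0, 0,0,0,-1,0,0,0]' 25
python3 - <<'E'
from h import *
st()
plan([(.50,-.265,.165,-np.pi/2),(.52,-.12,.165,-np.pi/2),(.5235,.017,.165,-.07)])
E
```

```text
clock: 15.6
tool_pos: [0.4506, -0.4008, 0.007]
eef_rot: [0.707, 0.707, 0.0, 0.001]
contact_force: [-0.5, 0.1, 6.5]
opening: 0.497
finger_force: 24.9
clock: 16.1
tool_pos: [0.4523, -0.4025, 0.1607]
eef_rot: [0.707, 0.707, 0.0, 0.004]
contact_force: [0.8, -0.7, 0.1]
opening: 0.495
finger_force: 24.9
16.1 pos [ 0.4523 -0.4025  0.1607] yaw -1.5704 op 0.495 ff 24.91 F [ 0.8 -0.7  0.1]
-> [0.5, -0.265, 0.165, -1.571] shift [0.916, 0.319, -0.031] turn [0.004, 0.004, 0.0] rows>= 2.9
-> [0.52, -0.12, 0.165, -1.571] shift [0.967, 0.133, 0.0] turn [0.0, 0.0, 0.0] rows>= 2.9
-> [0.5235, 0.017, 0.165, -0.07] shift [0.913, 0.023, 0.0] turn [0.0, 0.0, -0.955] rows>= 10.0
```

```bash
P="python3 -m pendant"
$P '[0,0.916,0.319,-0.03,0,0,0, 0,0.916,0.319,-0.03,0,0,0, 0,0.916,0.319,-0.03,0,0,0, 0,0.916,0.319,-0.03,0,0,0]' >/dev/null
$P '[0,0.967,0.133,0,0,0,0, 0,0.967,0.133,0,0,0,0, 0,0.967,0.133,0,0,0,0, 0,0.967,0.133,0,0,0,0]' >/dev/null
$P '[0,0.913,0.023,0,0,0,-0.955, 0,0.913,0.023,0,0,0,-0.955, 0,0.913,0.023,0,0,0,-0.955, 0,0.913,0.023,0,0,0,-0.955, 0,0.913,0.023,0,0,0,-0.955, 0,0.913,0.023,0,0,0,-0.955, 0,0.913,0.023,0,0,0,-0.955, 0,0.913,0.023,0,0,0,-0.955, 0,0.913,0.023,0,0,0,-0.955, 0,0.913,0.023,0,0,0,-0.955, 0,0.913,0.023,0,0,0,-0.955, 0,0.913,0.023,0,0,0,-0.955]'
$P '[0,0,0,0,0,0,0]' | grep pos
python3 - <<'E'
from h import *
plan([(.5235,.017,.061,-.07)])
E
```

```text
clock: 18.1
tool_pos: [0.5209, 0.0183, 0.1602]
eef_rot: [0.037, 0.999, 0.0, -0.001]
contact_force: [-0.6, -0.2, -0.6]
opening: 0.495
finger_force: 24.9
tool_pos: [0.521, 0.0186, 0.1605]
-> [0.5235, 0.017, 0.061, -0.07] shift [-0.018, -0.009, 0.663] turn [-0.0, -0.0, -0.002] rows>= 2.0
```

```bash
P="python3 -m pendant"
$P '[0,-0.018,-0.009,0.25,0,0,0, 0,-0.018,-0.009,0.5,0,0,0, 0,-0.018,-0.009,0.62,0,0,0, 0,-0.018,-0.009,0.64,0,0,0, 0,-0.018,-0.009,0.66,0,0,0, 0,-0.018,-0.009,0.66,0,0,0]'
$P '[0.6,0,0,0,0,0,0, 0.6,0,0,0,0,0,0, 0.6,0,0,0,0,0,0, 0.65,0,0,-0.3,0,0,0, 0.65,0,0,-0.6,0,0,0, 0.65,0,0,-1,0,0,0, 0.65,0,0,-1,0,0,0]'
$P '[0.6,0.6,0,0,0,0,0, 0.6,0.6,0,0,0,0,0, 0.6,0.6,0,0,0,0,0]'
python3 - <<'E'
from h import *
st();snap('wrist','w6')
E
```

```text
clock: 18.8
tool_pos: [0.5244, 0.0176, 0.0625]
eef_rot: [0.035, 0.999, 0.0, 0.001]
contact_force: [0.3, -0.2, 0.3]
opening: 0.494
finger_force: 24.9
clock: 19.5
tool_pos: [0.5267, 0.0179, 0.2171]
eef_rot: [0.035, 0.999, 0.001, 0.005]
contact_force: [0.5, 0.5, -1.6]
opening: 0.652
finger_force: 0.0
clock: 19.8
tool_pos: [0.4265, 0.0229, 0.2114]
eef_rot: [0.034, 0.999, -0.001, -0.004]
contact_force: [0.5, -0.6, 0.2]
opening: 0.601
finger_force: 0.0
19.8 pos [0.4265 0.0229 0.2114] yaw -0.068 op 0.601 ff 0.0 F [ 0.5 -0.6  0.2]
```

View pics/w6.png

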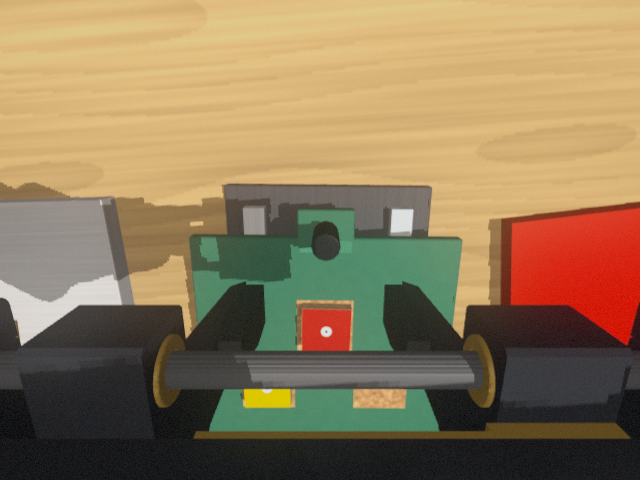

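Run:
```python
from h import *
W=load('w6');e=np.array([.9976,-.07]);n=np.array([.07,.9976])
k=atz(W,326,242,.1)[:2];rd=atz(W,326,331,.067)[:2];yl=atz(W,267,390,.067)[:2]
W4=load('w4');r4=atz(W4,323,213,.067)[:2];p4=atz(W4,390,139,.055)[:2];p1=atz(W4,448,216,.055)[:2];p2=atz(W4,322.5,215,.055)[:2]
print('knob',k,'red',rd,'rel',(rd-k)@e,(rd-k)@n)
print('yel-pad0',(r4-p4)@e,(r4-p4)@n,'pad1-pad0',(p1-p4)@e,(p1-p4)@n)
plan([(.4345,.0232,.15,-.07),(.4345,.0232,.073,-.07)])
```

```text
knob [0.43081704 0.0233127 ] red [0.5239749  0.01701093] rel 0.09337540870251243 0.0002343995917307327
yel-pad0 0.060217856284833594 -0.055970455403582746 pad1-pad0 0.06589655131834381 0.05474281651603298
-> [0.4345, 0.0232, 0.15, -0.07] shift [-0.026, 0.001, 0.412] turn [-0.001, -0.002, 0.001] rows>= 1.2
-> [0.4345, 0.0232, 0.073, -0.07] shift [0.0, 0.0, 0.513] turn [0.0, 0.0, 0.0] rows>= 1.5
```

```bash
P="python3 -m pendant"
$P '[0.6,-0.026,0,0.41,0,0,0, 0.6,-0.026,0,0.41,0,0,0, 0.6,-0.026,0,0.41,0,0,0]' 30 >/dev/null
$P '[0.6,0,0,0.3,0,0,0, 0.6,0,0,0.513,0,0,0, 0.6,0,0,0.513,0,0,0, 0.6,0,0,0.513,0,0,0, 0,0,0,0.513,0,0,0, 0,0,0,0.513,0,0,0, 0,0,0,0.513,0,0,0, 0,0,0,0.513,0,0,0, 0,0,0,0.513,0,0,0]' 30
$P '[0,-0.04,0,0,0,0,0, 0,-0.12,0,0,0,0,0, 0,-0.22,0,0,0,0,0, 0,-0.33,0,0,0,0,0, 0,-0.44,0,0,0,0,0, 0,-0.55,0,0,0,0,0, 0,-0.65,0,0,0,0,0, 0,-0.75,0,0,0,0,0, 0,-0.84,0,0,0,0,0, 0,-0.9,0,0,0,0,0, 0,-0.94,0,0,0,0,0, 0,-0.95,0,0,0,0,0]' 30
$P '[0,0,0,0,0,0,0, 0,0,0,0,0,0,0]' 30
python3 - <<'E'
from h import *
st();S=snap('side','s1');T=snap('top','t1')
c=lambda s,x,y,w,h,k:cv2.resize(s['img'][y:y+h,x:x+w,::-1],None,fx=k,fy=k,interpolation=cv2.INTER_CUBIC)
cv2.imwrite('pics/c2.png',np.hstack([c(S,325,190,70,80,5.7),c(T,265,165,70,80,5.7)]))
E
```

```text
clock: 21.05
tool_pos: [0.4383, 0.0234, 0.0741]
eef_rot: [0.035, 0.999, 0.0, 0.001]
contact_force: [-0.3, -0.3, 7.1]
opening: 0.24
finger_force: 30.0
clock: 22.25
tool_pos: [0.5805, 0.0124, 0.0741]
eef_rot: [0.036, 0.999, -0.001, 0.0]
contact_force: [-1.3, -1.6, 7.2]
opening: 0.243
finger_force: 30.0
clock: 22.45
tool_pos: [0.5805, 0.0124, 0.0741]
eef_rot: [0.035, 0.999, -0.001, 0.001]
contact_force: [-0.7, -1.7, 4.5]
opening: 0.243
finger_force: 30.0
22.45 pos [0.5805 0.0124 0.0741] yaw -0.0709 op 0.243 ff 30.0 F [-0.7 -1.7  4.5]
```

View pics/c2.png

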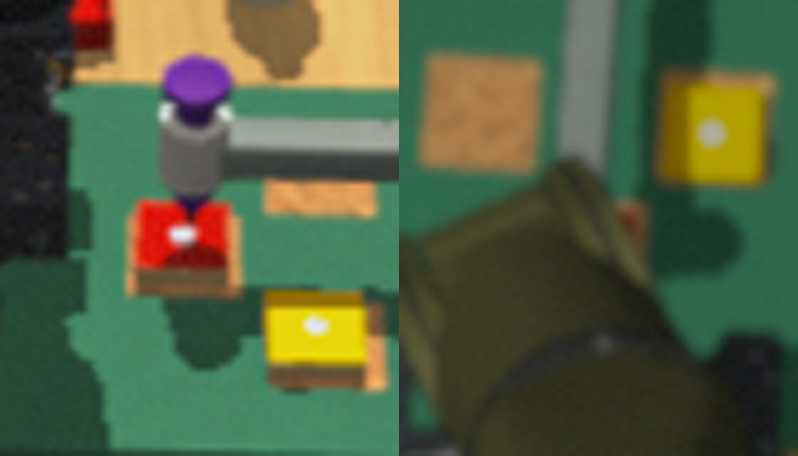

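Side crop: the pen tip is at ~(190,210) and the red spot at (183,235), with the yellow spot at (316,326). The arm hides red in the top view.

Run:
```python
from h import *
S=load('s1');T=load('t1');e=np.array([.9976,-.07]);n=np.array([.07,.9976])
tip=atz(S,358.3,227.3,.075)[:2];sp=atz(S,325+183/5.7,190+235/5.7,.067)[:2];ys=atz(S,325+316/5.7,190+326/5.7,.067)[:2];yt=atz(T,265+312/5.7,165+133/5.7,.067)[:2]
ct=atz(S,359.4,203.3,.167)[:2];cT=atz(load('top0'),295.8,200.6,.167)[:2]
print(tip,sp,'d',(tip-sp)@e,(tip-sp)@n);print('cap',ct,cT);print('y',ys,yt,'rel red',(ys-sp)@e,(ys-sp)@n)
h=cv2.cvtColor(S['img'],cv2.COLOR_RGB2HSV)[222:242,342:370];m=cv2.inRange(h,(0,150,60),(5,255,255));m2=cv2.inRange(h,(0,0,150),(180,110,255));print((m>0).astype(int)+2*(m2>0))
```

```text
[0.66909274 0.01268507] [0.66566721 0.0060301 ] d 0.0029514559339869012 0.006878784556564657
cap [0.66847228 0.00685396] [0.6668221  0.00555466]
y [ 0.72161441 -0.05393876] [ 0.72031198 -0.0534006 ] rel red 0.060010741696162176 -0.05590863582114978
[[0 0 0 0 0 0 0 0 0 0 0 0 0 0 0 0 0 0 0 0 0 0 0 0 0 0 0 0]
 [0 0 0 0 0 0 0 0 0 0 0 0 0 0 0 0 0 0 0 0 0 0 0 0 0 0 0 0]
 [0 0 0 0 0 0 0 0 0 0 0 0 0 0 0 0 0 0 0 0 0 0 0 0 0 0 0 0]
 [0 0 0 0 0 0 0 0 1 1 0 0 0 1 0 0 0 0 0 0 0 0 0 0 0 0 0 0]
 [0 0 0 0 0 0 0 0 1 1 1 1 1 1 0 0 0 0 0 1 1 1 1 0 0 0 0 0]
 [0 0 0 0 0 0 0 1 1 1 1 1 1 1 1 0 0 0 1 1 1 1 1 0 0 0 0 0]
 [0 0 0 0 0 0 0 0 1 1 1 1 1 1 1 1 1 1 1 1 1 1 1 0 0 0 0 0]
 [0 0 0 0 0 2 0 0 1 1 1 1 1 1 1 0 0 1 1 1 1 1 1 0 0 0 0 0]
 [0 0 0 0 0 2 0 0 1 1 1 1 1 2 2 2 2 0 1 1 1 1 1 0 0 0 0 0]
 [0 0 0 0 0 0 0 1 1 1 1 1 1 2 2 2 2 0 1 1 1 1 1 0 0 0 0 0]
 [0 0 0 0 0 2 0 1 1 1 1 1 1 0 2 2 2 1 1 1 1 1 1 0 0 0 0 0]
 [0 0 0 0 0 2 0 1 1 1 1 1 1 1 1 1 1 1 1 1 1 1 1 0 0 0 0 0]
 [0 0 0 0 0 2 0 1 1 1 1 1 1 1 1 1 1 1 1 1 1 1 1 0 0 0 0 0]
 [0 0 0 0 0 2 0 1 1 1 1 1 1 1 1 0 1 1 1 1 1 1 0 0 0 0 0 0]
 [0 0 0 0 0 2 0 1 1 1 1 1 1 1 1 1 1 1 1 1 1 1 0 0 0 0 0 0]
 [0 0 0 0 0 2 0 0 0 0 0 0 0 0 0 0 0 0 0 0 0 0 0 0 0 0 0 0]
 [0 0 0 0 0 0 0 0 0 0 0 0 0 0 0 0 0 0 0 0 0 0 0 0 0 0 0 0]
 [0 0 0 0 0 0 0 0 0 0 0 0 0 0 0 0 0 0 0 0 0 0 0 0 0 0 0 0]
 [0 0 0 0 0 0 0 0 0 0 0 0 0 0 0 0 0 0 0 0 0 0 0 0 0 0 0 0]
 [0 0 0 0 0 0 0 0 0 0 0 0 0 0 0 0 0 0 0 0 0 0 0 0 0 0 0 0]]
```

```bash
P="python3 -m pendant"
$P '[0,-0.013,0.006,0,0,0,0, 0,-0.013,0.006,0,0,0,0, 0,-0.013,0.006,0,0,0,0]' 30
$P '[0.5,0,0,0,0,0,0, 0.5,0,0,0,0,0,0, 0.5,0,0,0,0,0,0, 0.6,0,0,-0.4,0,0,0, 0.6,0,0,-0.8,0,0,0, 0.6,0,0,-1,0,0,0, 0.6,0,0,-1,0,0,0]' |grep pos
python3 - <<'E'
from h import *
st();plan([(.6675,.0062,.225,-.07),(.6675,.0062,.172,-.07)])
S=snap('side','s2');W=snap('wrist','w7')
c=lambda s,x,y,w,h,k:cv2.resize(s['img'][y:y+h,x:x+w,::-1],None,fx=k,fy=k,interpolation=cv2.INTER_CUBIC)
cv2.imwrite('pics/c3.png',np.hstack([c(S,335,195,50,50,8),c(W,220,180,200,200,2)]))
E
```

```text
clock: 22.85
tool_pos: [0.5819, 0.0133, 0.0741]
eef_rot: [0.035, 0.999, -0.001, -0.0]
contact_force: [-1.7, -2.9, 6.3]
opening: 0.241
finger_force: 30.0
tool_pos: [0.5862, 0.0153, 0.2299]
23.55 pos [0.5862 0.0153 0.2299] yaw -0.0703 op 0.603 ff 0.0 F [0.  0.4 0.2]
-> [0.6675, 0.0062, 0.225, -0.07] shift [-0.544, -0.022, 0.039] turn [0.002, 0.008, -0.0] rows>= 1.6
-> [0.6675, 0.0062, 0.172, -0.07] shift [0.0, 0.0, 0.353] turn [0.0, 0.0, 0.0] rows>= 1.1
```

View pics/c3.png

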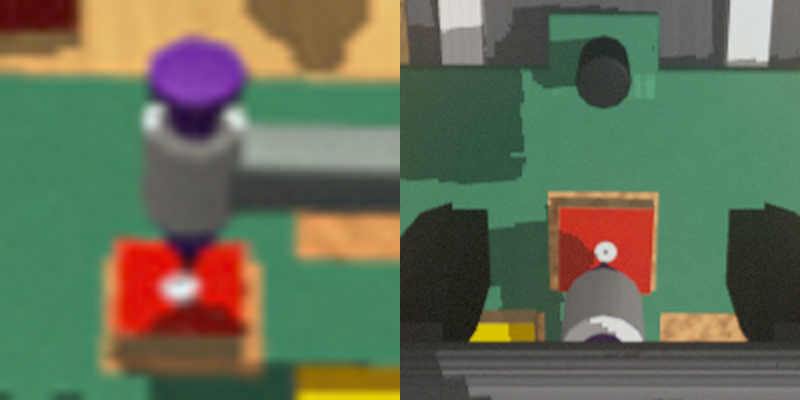

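The wrist crop shows the tip (604,264) right beside the red spot (605,252); the side crop has the tip at ~(188,262) and the spot at (180,288).

Run:
```python
from h import *
W=load('w7');S=load('s2');e=np.array([.9976,-.07]);n=np.array([.07,.9976])
for v in(262,264,266):
    t=atz(W,322,180+v/2,.075)[:2];s=atz(W,322.5,306,.067)[:2];print(t,s,'e',((t-s)@e).round(4),'n',((t-s)@n).round(4))
t=atz(S,335+188/8,195+262/8,.075)[:2];s=atz(S,335+180/8,195+288/8,.067)[:2];print('side',t,s,(t-s)@e,(t-s)@n)
k=atz(W,220+204/2,180+80/2,.1)[:2];y=None;print('knob',k,'red-knob',(s0:=atz(W,322.5,306,.067)[:2]-k)@e)
```

```text
[0.66838091 0.00668753] [0.66747204 0.00719003] e 0.0009 n -0.0004
[0.66939429 0.00661299] [0.66747204 0.00719003] e 0.002 n -0.0004
[0.67040945 0.00653832] [0.66747204 0.00719003] e 0.003 n -0.0004
side [0.66949853 0.01098613] [0.66677859 0.00682745] 0.002422306449761184 0.004339090704280528
knob [0.57702479 0.01351024] red-knob 0.09067259557812173
```

```bash
P="python3 -m pendant"
$P '[0,-0.545,-0.02,0.04,0,0,0, 0,-0.545,-0.02,0.04,0,0,0, 0,-0.545,-0.02,0.04,0,0,0, 0,-0.545,-0.02,0.04,0,0,0, 0,-0.545,-0.02,0.04,0,0,0]'
python3 - <<'E'
from h import *
plan([(.668,.0065,.172,-.07),(.668,.0065,.157,-.07)])
E
```

```text
clock: 24.15
tool_pos: [0.6616, 0.0059, 0.216]
eef_rot: [0.035, 0.999, -0.0, -0.002]
contact_force: [0.2, -0.5, -0.5]
opening: 0.168
finger_force: 0.0
-> [0.668, 0.0065, 0.172, -0.07] shift [-0.043, 0.007, 0.293] turn [-0.0, -0.002, 0.001] rows>= 0.9
-> [0.668, 0.0065, 0.157, -0.07] shift [0.0, 0.0, 0.1] turn [0.0, 0.0, 0.0] rows>= 0.3
```

```bash
P="python3 -m pendant"
$P '[0,-0.03,0.005,0.1,0,0,0, 0,-0.03,0.005,0.26,0,0,0, 0,-0.03,0.005,0.26,0,0,0]' |grep -E "pos|contact|open"
$P '[0,0,0,0.04,0,0,0, 0,0,0,0.07,0,0,0, 0,0,0,0.1,0,0,0, 0,0,0,0.13,0,0,0, 0,0,0,0.13,0,0,0, 0,0,0,0.13,0,0,0]'
```

```text
tool_pos: [0.6649, 0.0058, 0.1746]
contact_force: [-0.6, 0.7, -1.6]
opening: 0.006
clock: 25.05
tool_pos: [0.6683, 0.0062, 0.1597]
eef_rot: [0.035, 0.999, 0.0, 0.001]
contact_force: [-1.8, 0.3, 5.0]
opening: 0.008
finger_force: 2.4
```

```bash
P="python3 -m pendant"
$P '[0,0,0,0.015,0,0,0, 0,0,0,0.03,0,0,0, 0,0,0,0.03,0,0,0, 0,0,0,0.03,0,0,0]'
python3 - <<'E'
from h import *
S=snap('side','s3')
E
$P '[0,0,0,-0.3,0,0,0, 0,0,0,-0.5,0,0,0, 0,0,0,-0.5,0,0,0]' | grep -E "pos|contact"
python3 - <<'E'
from h import *
# back over the knob
st();plan([(.586,.0135,.2,-.07),(.583,.0135,.15,-.07),(.583,.0135,.073,-.07)])
E
```

```text
clock: 25.45
tool_pos: [0.6685, 0.0062, 0.1592]
eef_rot: [0.035, 0.999, -0.0, 0.001]
contact_force: [-8.8, -1.2, 27.1]
opening: 0.009
finger_force: 13.5
tool_pos: [0.6711, 0.0064, 0.2345]
contact_force: [0.7, 0.4, -0.2]
25.8 pos [0.6711 0.0064 0.2345] yaw -0.0705 op 0.004 ff 0.0 F [ 0.7  0.4 -0.2]
-> [0.586, 0.0135, 0.2, -0.07] shift [0.572, 0.007, 0.224] turn [0.001, 0.006, -0.0] rows>= 1.8
-> [0.583, 0.0135, 0.15, -0.07] shift [0.02, -0.001, 0.333] turn [0.0, 0.0, 0.0] rows>= 1.0
-> [0.583, 0.0135, 0.073, -0.07] shift [0.0, 0.0, 0.513] turn [0.0, 0.0, 0.0] rows>= 1.5
```

```bash
P="python3 -m pendant"
$P '[0,0.58,0.007,0,0,0,0, 0.6,0.58,0.007,0.2,0,0,0, 0.6,0.58,0.007,0.2,0,0,0, 0.6,0.59,0.005,0.2,0,0,0, 0.6,0.59,0.005,0.4,0,0,0, 0.6,0.59,0.005,0.55,0,0,0, 0.6,0.59,0.005,0.55,0,0,0]' 30
python3 - <<'E'
from h import *
plan([(.583,.0135,.073,-.07)])
E
```

```text
clock: 26.5
tool_pos: [0.5799, 0.0127, 0.1447]
eef_rot: [0.035, 0.999, -0.0, -0.001]
contact_force: [0.1, 0.4, 0.1]
opening: 0.527
finger_force: 0.0
-> [0.583, 0.0135, 0.073, -0.07] shift [-0.021, 0.007, 0.478] turn [-0.0, -0.002, -0.0] rows>= 1.4
```

```bash
P="python3 -m pendant"
$P '[0.6,-0.01,0.005,0.25,0,0,0, 0.6,-0.01,0.005,0.47,0,0,0, 0.6,-0.01,0.005,0.47,0,0,0, 0,-0.01,0.005,0.47,0,0,0, 0,-0.01,0.005,0.47,0,0,0, 0,-0.01,0.005,0.47,0,0,0, 0,-0.01,0.005,0.47,0,0,0, 0,-0.01,0.005,0.47,0,0,0]' 30
$P '[0,0.02,0.02,0,0,0,0, 0,0.05,0.05,0,0,0,0, 0,0.1,0.1,0,0,0,0, 0,0.15,0.15,0,0,0,0, 0,0.2,0.2,0,0,0,0, 0,0.25,0.24,0,0,0,0, 0,0.3,0.28,0,0,0,0, 0,0.34,0.32,0,0,0,0, 0,0.37,0.35,0,0,0,0, 0,0.387,0.37,0,0,0,0, 0,0.387,0.373,0,0,0,0, 0,0.387,0.373,0,0,0,0]' 30
$P '[0.5,0,0,0,0,0,0, 0.5,0,0,0,0,0,0, 0.5,0,0,0,0,0,0, 0.6,0,0,-0.4,0,0,0, 0.6,0,0,-0.8,0,0,0, 0.6,0,0,-1,0,0,0]' |grep pos
$P '[0.6,-0.3,-0.25,0,0,0,0, 0.6,-0.3,-0.25,0,0,0,0, 0.6,-0.3,-0.25,0,0,0,0]' |grep pos
python3 - <<'E'
from h import *
st();S=snap('side','s4');W=snap('wrist','w8')
c=lambda s,x,y,w,h,k:cv2.resize(s['img'][y:y+h,x:x+w,::-1],None,fx=k,fy=k,interpolation=cv2.INTER_CUBIC)
cv2.imwrite('pics/c4.png',np.hstack([c(S,335,195,50,50,8),c(W,220,180,200,200,2)]))
E
```

```text
clock: 27.3
tool_pos: [0.5821, 0.0135, 0.0777]
eef_rot: [0.035, 0.999, 0.0, 0.001]
contact_force: [-0.2, 0.0, 5.7]
opening: 0.238
finger_force: 30.0
clock: 28.5
tool_pos: [0.5281, 0.0738, 0.0776]
eef_rot: [0.035, 0.999, 0.0, 0.001]
contact_force: [-0.1, -0.9, 9.8]
opening: 0.24
finger_force: 30.0
tool_pos: [0.5264, 0.0735, 0.2275]
tool_pos: [0.57, 0.0306, 0.2259]
29.4 pos [0.57   0.0306 0.2259] yaw -0.0742 op 0.6 ff 0.0 F [-0.5  0.6 -0.5]
```

View pics/c4.png

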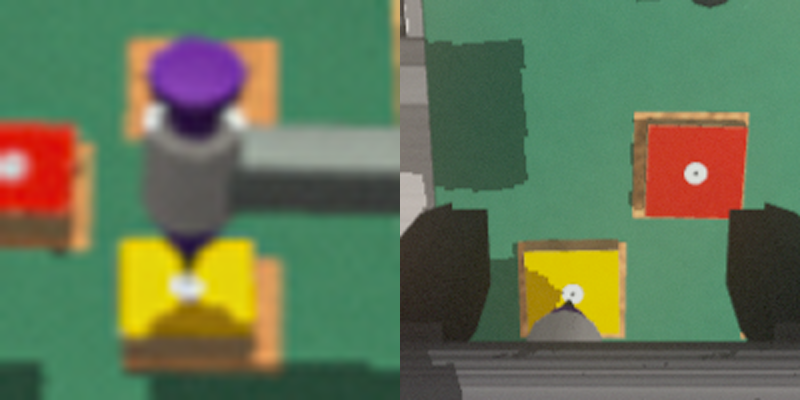

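Yellow is under the pen: in the wrist crop the spot is at (572,294) and the tip at (568,302).

Run:
```python
from h import *
W=load('w8');e=np.array([.9976,-.07]);n=np.array([.07,.9976])
s=atz(W,220+172/2,180+147,.067)[:2];t=atz(W,220+168/2,180+151,.075)[:2];print(t,s,(t-s)@e,(t-s)@n)
plan([(.6665,.0063,.21,-.07),(.667,.0063,.172,-.07)])
```

```text
[0.66956683 0.00618883] [0.67012043 0.00760883] -0.0004528748685227551 -0.0014553508530075721
-> [0.6665, 0.0063, 0.21, -0.07] shift [-0.667, -0.136, 0.1] turn [0.0, -0.002, 0.0] rows>= 2.1
-> [0.667, 0.0063, 0.172, -0.07] shift [-0.003, 0.0, 0.253] turn [0.0, 0.0, 0.0] rows>= 0.8
```

```bash
P="python3 -m pendant"
$P '[0,-0.667,-0.14,0.1,0,0,0, 0,-0.667,-0.14,0.1,0,0,0, 0,-0.667,-0.14,0.1,0,0,0, 0,-0.667,-0.14,0.1,0,0,0, 0,-0.667,-0.14,0.1,0,0,0, 0,-0.667,-0.14,0.1,0,0,0]'
python3 - <<'E'
from h import *
plan([(.668,.0063,.173,-.07)])
E
```

```text
clock: 30.1
tool_pos: [0.6664, 0.0065, 0.2116]
eef_rot: [0.034, 0.999, 0.0, -0.001]
contact_force: [0.3, -0.2, 0.8]
opening: 0.08
finger_force: 0.0
-> [0.668, 0.0063, 0.173, -0.07] shift [-0.011, -0.0, 0.257] turn [0.0, -0.001, 0.001] rows>= 0.8
```

```bash
P="python3 -m pendant"
$P '[0,-0.01,0,0.1,0,0,0, 0,-0.01,0,0.25,0,0,0, 0,-0.01,0,0.29,0,0,0, 0,-0.01,0,0.33,0,0,0, 0,-0.01,0,0.36,0,0,0, 0,-0.01,0,0.38,0,0,0, 0,-0.01,0,0.38,0,0,0, 0,-0.01,0,0.38,0,0,0]'
```

```text
clock: 30.9
tool_pos: [0.6683, 0.005, 0.1592]
eef_rot: [0.035, 0.999, -0.0, -0.0]
contact_force: [-12.5, -1.1, 27.3]
opening: 0.005
finger_force: 13.9
```

```bash
P="python3 -m pendant"
$P '[0,0,0,-0.3,0,0,0, 0,0,0,-0.5,0,0,0, 0,0,0,-0.5,0,0,0]' | grep -E "pos|contact"
$P '[0.6,0.9,0.5,0,0,0,0, 0.6,0.9,0.5,0,0,0,0, 0.6,0.9,0.5,0,0,0,0, 0.6,0.9,0.5,0,0,0,0, 0.6,0.9,0.5,0.3,0,0,0, 0.6,0.9,0.5,0.4,0,0,0, 0.6,0.9,0.5,0.4,0,0,0]' 30 | grep -E "pos|contact"
python3 - <<'E'
from h import *
plan([(.529,.0738,.145,-.07),(.529,.0738,.074,-.07)])
E
```

```text
tool_pos: [0.6729, 0.0055, 0.2351]
contact_force: [0.6, -0.3, 0.5]
tool_pos: [0.5388, 0.0884, 0.1671]
contact_force: [-0.6, 0.1, -1.2]
-> [0.529, 0.0738, 0.145, -0.07] shift [0.058, -0.102, 0.148] turn [-0.001, -0.003, 0.0] rows>= 0.6
-> [0.529, 0.0738, 0.074, -0.07] shift [0.0, 0.0, 0.473] turn [0.0, 0.0, 0.0] rows>= 1.4
```

```bash
P="python3 -m pendant"
$P '[0.6,0.06,-0.1,0.05,0,0,0, 0.6,0.06,-0.1,0.15,0,0,0, 0.6,0.06,-0.1,0.35,0,0,0, 0.6,0.06,-0.1,0.62,0,0,0, 0.6,0.06,-0.1,0.62,0,0,0, 0,0.06,-0.1,0.62,0,0,0, 0,0.06,-0.1,0.62,0,0,0, 0,0.06,-0.1,0.62,0,0,0, 0,0.06,-0.1,0.62,0,0,0, 0,0.06,-0.1,0.62,0,0,0]' 30
$P '[0,0.03,0,0,0,0,0, 0,0.08,0,0,0,0,0, 0,0.15,0,0,0,0,0, 0,0.23,0,0,0,0,0, 0,0.31,0,0,0,0,0, 0,0.39,0,0,0,0,0, 0,0.46,0,0,0,0,0, 0,0.51,0,0,0,0,0, 0,0.54,0,0,0,0,0, 0,0.55,0,0,0,0,0, 0,0.56,0,0,0,0,0, 0,0.56,0,0,0,0,0]' 30
$P '[0,0.01,0,0,0,0,0, 0,0.02,0,0,0,0,0, 0,0.03,0,0,0,0,0, 0,0.03,0,0,0,0,0]' 30
```

```text
clock: 32.9
tool_pos: [0.5309, 0.0745, 0.0778]
eef_rot: [0.035, 0.999, 0.0, 0.001]
contact_force: [-0.6, -1.6, 7.7]
opening: 0.238
finger_force: 30.0
clock: 34.1
tool_pos: [0.4477, 0.081, 0.0777]
eef_rot: [0.035, 0.999, 0.001, 0.002]
contact_force: [1.1, 0.0, 11.4]
opening: 0.24
finger_force: 30.0
clock: 34.5
tool_pos: [0.4457, 0.0812, 0.0778]
eef_rot: [0.036, 0.999, 0.001, 0.004]
contact_force: [6.4, -2.3, 7.5]
opening: 0.241
finger_force: 30.0
```

```bash
P="python3 -m pendant"
$P '[0.5,0,0,0,0,0,0, 0.5,0,0,0,0,0,0, 0.5,0,0,0,0,0,0, 0.65,0,0,-0.4,0,0,0, 0.65,0,0,-0.8,0,0,0, 0.65,0,0,-1,0,0,0, 0.65,0,0,-1,0,0,0]' |grep pos
$P '[0.65,-0.8,-0.1,0,0,0,0, 0.65,-0.8,-0.1,0,0,0,0, 0.65,-0.8,-0.1,0,0,0,0, 0.65,-0.8,-0.1,0,0,0,0]' |grep pos
python3 - <<'E'
from h import *
st();W=snap('wrist','w9')
E
```

```text
tool_pos: [0.4442, 0.0821, 0.2313]
tool_pos: [0.5623, 0.0564, 0.2249]
35.6 pos [0.5623 0.0564 0.2249] yaw -0.0729 op 0.65 ff 0.0 F [-1.   0.8 -0.4]
```

View pics/w9.png

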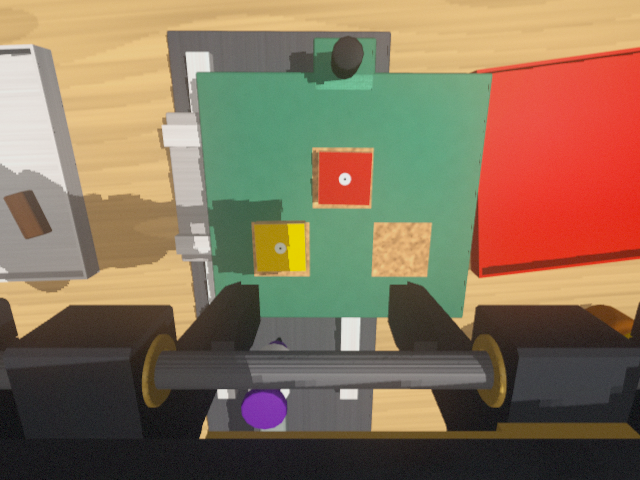

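Run:
```python
from h import *
W=load('w9');a=atz(W,345,179,.067);b=atz(W,280,248,.067);print(a,b)
T=load('top0');print('jar/bottle',atz(T,168,191,.07).round(3),atz(T,200,185,.13).round(3))
print('tray',[atz(T,u,v,.022).round(3)[:2].tolist() for u,v in((131,227),(224,222),(228,294),(133,300))])
plan([(a[0],a[1],.15,-.07),(a[0],a[1],.06,-.07)])
```

```text
[0.52790504 0.0761602  0.067     ] [0.58414604 0.01533045 0.067     ]
jar/bottle [0.717 0.347 0.07 ] [0.718 0.25  0.13 ]
tray [[0.63, 0.458], [0.641, 0.207], [0.447, 0.193], [0.434, 0.445]]
-> [np.float64(0.5279050445881259), np.float64(0.07616019647832219), 0.15, -0.07] shift [0.221, 0.111, 0.5] turn [-0.0, -0.002, -0.001] rows>= 1.7
-> [np.float64(0.5279050445881259), np.float64(0.07616019647832219), 0.06, -0.07] shift [0.0, 0.0, 0.6] turn [0.0, 0.0, 0.0] rows>= 1.8
```

```bash
P="python3 -m pendant"
$P '[0.65,0.215,0.11,0.2,0,0,0, 0.65,0.215,0.11,0.5,0,0,0, 0.65,0.215,0.11,0.5,0,0,0, 0.65,0.215,0.11,0.5,0,0,0, 0.65,0.215,0.11,0.5,0,0,0]'
python3 - <<'E'
from h import *
plan([(.527,.076,.06,-.07)])
E
```

```text
clock: 36.15
tool_pos: [0.5302, 0.0764, 0.1531]
eef_rot: [0.035, 0.999, 0.0, 0.001]
contact_force: [0.1, -0.8, 0.4]
opening: 0.653
finger_force: 0.0
-> [0.527, 0.076, 0.06, -0.07] shift [0.023, -0.005, 0.62] turn [0.0, 0.002, -0.0] rows>= 1.9
```

```bash
P="python3 -m pendant"
$P '[0.65,0.02,0,0.35,0,0,0, 0.65,0.02,0,0.55,0,0,0, 0.65,0.02,0,0.62,0,0,0, 0.65,0.02,0,0.62,0,0,0, 0.65,0.02,0,0.62,0,0,0, 0,0.02,0,0.62,0,0,0, 0,0.02,0,0.62,0,0,0, 0,0.02,0,0.62,0,0,0, 0,0.02,0,0.62,0,0,0, 0,0.02,0,0.62,0,0,0]' 25
$P '[0,0,0,-0.2,0,0,0, 0,0,0,-0.5,0,0,0, 0,0,0,-0.7,0,0,0, 0,0,0,-0.7,0,0,0]' 25
python3 - <<'E'
from h import *
plan([(.535,.185,.165,-.07),(.54,.285,.165,-.07),(.54,.285,.0095,-.07)])
E
```

```text
clock: 37.15
tool_pos: [0.5274, 0.0767, 0.0598]
eef_rot: [0.035, 0.999, 0.0, 0.001]
contact_force: [-0.7, -0.3, 7.6]
opening: 0.493
finger_force: 24.9
clock: 37.55
tool_pos: [0.5289, 0.0772, 0.1677]
eef_rot: [0.035, 0.999, 0.001, 0.004]
contact_force: [-0.1, -0.3, 0.6]
opening: 0.491
finger_force: 24.9
-> [0.535, 0.185, 0.165, -0.07] shift [0.011, 0.72, 0.02] turn [0.002, 0.005, -0.0] rows>= 2.2
-> [0.54, 0.285, 0.165, -0.07] shift [0.013, 0.667, 0.0] turn [0.0, 0.0, 0.0] rows>= 2.0
-> [0.54, 0.285, 0.0095, -0.07] shift [0.0, 0.0, 1.037] turn [0.0, 0.0, 0.0] rows>= 3.1
```

```bash
P="python3 -m pendant"
$P '[0,0.011,0.72,0.02,0,0,0, 0,0.011,0.72,0.02,0,0,0, 0,0.011,0.72,0.02,0,0,0, 0,0.011,0.72,0.02,0,0,0]' 25 >/dev/null
$P '[0,0.013,0.667,0,0,0,0, 0,0.013,0.667,0,0,0,0, 0,0.013,0.667,0.2,0,0,0, 0,0.013,0.667,0.5,0,0,0, 0,0.013,0.667,0.7,0,0,0, 0,0.013,0.667,0.7,0,0,0]' 25
python3 - <<'E'
from h import *
plan([(.54,.285,.0095,-.07)])
E
```

```text
clock: 38.55
tool_pos: [0.5347, 0.2797, 0.0511]
eef_rot: [0.036, 0.999, -0.004, -0.004]
contact_force: [-1.1, -0.5, 0.2]
opening: 0.492
finger_force: 24.9
-> [0.54, 0.285, 0.0095, -0.07] shift [-0.035, 0.04, 0.277] turn [-0.005, -0.004, -0.001] rows>= 0.8
```

```bash
P="python3 -m pendant"
$P '[0,0,0,0.15,0,0,0, 0,0,0,0.24,0,0,0, 0,0,0,0.26,0,0,0, 0,0,0,0.26,0,0,0]' 25
```

```text
clock: 38.95
tool_pos: [0.5376, 0.2838, 0.0169]
eef_rot: [0.035, 0.999, -0.0, 0.0]
contact_force: [-0.2, -0.5, -1.5]
opening: 0.495
finger_force: 24.9
```

```bash
P="python3 -m pendant"
$P '[0,0,0,0.03,0,0,0, 0,0,0,0.05,0,0,0, 0,0,0,0.05,0,0,0]' 25
$P '[0.6,0,0,0,0,0,0, 0.6,0,0,0,0,0,0, 0.6,0,0,0,0,0,0, 0.65,0,0,-0.3,0,0,0, 0.65,0,0,-0.6,0,0,0, 0.65,0,0,-1,0,0,0, 0.65,0,0,-1,0,0,0]' |grep pos
python3 - <<'E'
from h import *
st();plan([(.56,.15,.2,-.07),(.581,.0155,.2,-.07),(.581,.0155,.12,-.07)])
E
```

```text
clock: 39.25
tool_pos: [0.5372, 0.2843, 0.009]
eef_rot: [0.035, 0.999, -0.0, 0.0]
contact_force: [-0.2, 0.7, 0.1]
opening: 0.502
finger_force: 24.9
tool_pos: [0.5401, 0.2863, 0.1647]
39.95 pos [0.5401 0.2863 0.1647] yaw -0.0704 op 0.649 ff 0.0 F [0.3 0.9 0.7]
-> [0.56, 0.15, 0.2, -0.07] shift [-0.198, -0.895, -0.24] turn [0.004, 0.005, -0.0] rows>= 2.8
-> [0.581, 0.0155, 0.2, -0.07] shift [-0.202, -0.885, 0.0] turn [0.0, 0.0, 0.0] rows>= 2.7
-> [0.581, 0.0155, 0.12, -0.07] shift [0.0, 0.0, 0.533] turn [0.0, 0.0, 0.0] rows>= 1.6
```

```bash
P="python3 -m pendant"
$P '[0.65,-0.198,-0.895,-0.24,0,0,0, 0.65,-0.198,-0.895,-0.24,0,0,0, 0.65,-0.198,-0.895,-0.24,0,0,0, 0.65,-0.198,-0.895,-0.24,0,0,0]' >/dev/null
$P '[0.65,-0.202,-0.885,0,0,0,0, 0.65,-0.202,-0.885,0,0,0,0, 0.65,-0.202,-0.885,0,0,0,0, 0.65,-0.202,-0.885,0,0,0,0, 0.65,-0.202,-0.885,0,0,0,0]' |grep pos
python3 - <<'E'
from h import *
s=snap('wrist','w10')
h=cv2.cvtColor(s['img'],cv2.COLOR_RGB2HSV);m=cv2.inRange(h,(24,180,70),(34,255,255));m[330:]=0
n,l,a,c=cv2.connectedComponentsWithStats(m)
for i in range(1,n):
    if a[i,4]>300:
        rc=cv2.minAreaRect(np.argwhere(l==i)[:,::-1].astype(np.float32));print(a[i],rc,atz(s,*rc[0],.067).round(4))
st();plan([(.581,.0155,.06,-.07)])
E
```

```text
tool_pos: [0.5782, 0.0137, 0.1943]
[ 300  210   56   54 2694] ((327.5, 236.5), (53.0, 55.0), 90.0) [0.5838 0.0157 0.067 ]
40.9 pos [0.5781 0.0154 0.1945] yaw -0.0688 op 0.651 ff 0.0 F [-0.4  0.6 -0.4]
-> [0.581, 0.0155, 0.06, -0.07] shift [-0.02, 0.001, 0.897] turn [0.001, -0.001, 0.001] rows>= 2.7
```

Yellow is still at (0.583, 0.016), undisturbed.

```bash
P="python3 -m pendant"
$P '[0.65,-0.03,0,0.35,0,0,0, 0.65,-0.03,0,0.65,0,0,0, 0.65,-0.03,0,0.8,0,0,0, 0.65,-0.03,0,0.87,0,0,0, 0.65,-0.03,0,0.89,0,0,0, 0.65,-0.03,0,0.89,0,0,0, 0,-0.03,0,0.89,0,0,0, 0,-0.03,0,0.89,0,0,0, 0,-0.03,0,0.89,0,0,0, 0,-0.03,0,0.89,0,0,0, 0,-0.03,0,0.89,0,0,0]' 25
$P '[0,0,0,-0.2,0,0,0, 0,0,0,-0.5,0,0,0, 0,0,0,-0.7,0,0,0, 0,0,0,-0.7,0,0,0]' 25
python3 - <<'E'
from h import *
plan([(.56,.145,.165,-.07),(.54,.265,.165,-.07),(.53,.375,.165,-.07)])
E
```

```text
clock: 42.0
tool_pos: [0.5839, 0.0137, 0.0627]
eef_rot: [0.035, 0.999, 0.0, 0.001]
contact_force: [-0.4, 0.3, 6.5]
opening: 0.492
finger_force: 25.0
clock: 42.4
tool_pos: [0.5857, 0.0137, 0.1708]
eef_rot: [0.035, 0.999, 0.001, 0.004]
contact_force: [0.4, 0.0, -0.6]
opening: 0.493
finger_force: 25.0
-> [0.56, 0.145, 0.165, -0.07] shift [0.233, 0.861, 0.038] turn [0.001, 0.005, -0.0] rows>= 2.7
-> [0.54, 0.265, 0.165, -0.07] shift [0.189, 0.789, 0.0] turn [0.0, 0.0, 0.0] rows>= 2.4
-> [0.53, 0.375, 0.165, -0.07] shift [0.118, 0.727, 0.0] turn [0.0, 0.0, 0.0] rows>= 2.2
```

```bash
P="python3 -m pendant"
$P '[0,0.233,0.861,0,0,0,0, 0,0.233,0.861,0,0,0,0, 0,0.233,0.861,0,0,0,0, 0,0.233,0.861,0,0,0,0]' 25 >/dev/null
$P '[0,0.189,0.789,0,0,0,0, 0,0.189,0.789,0,0,0,0, 0,0.189,0.789,0,0,0,0, 0,0.189,0.789,0,0,0,0]' 25 >/dev/null
$P '[0,0.118,0.727,0,0,0,0, 0,0.118,0.727,0,0,0,0, 0,0.118,0.727,0,0,0,0, 0,0.118,0.727,0,0,0,0, 0,0.118,0.727,0,0,0,0, 0,0.118,0.727,0,0,0,0]' 25
python3 - <<'E'
from h import *
plan([(.53,.373,.012,-.07)])
W=snap('wrist','w11')
E
```

```text
clock: 43.8
tool_pos: [0.5284, 0.371, 0.166]
eef_rot: [0.037, 0.999, -0.002, 0.0]
contact_force: [0.3, -0.1, 0.1]
opening: 0.49
finger_force: 25.0
-> [0.53, 0.373, 0.012, -0.07] shift [-0.009, 0.018, 1.027] turn [-0.002, 0.0, -0.003] rows>= 3.1
```

View pics/w11.png

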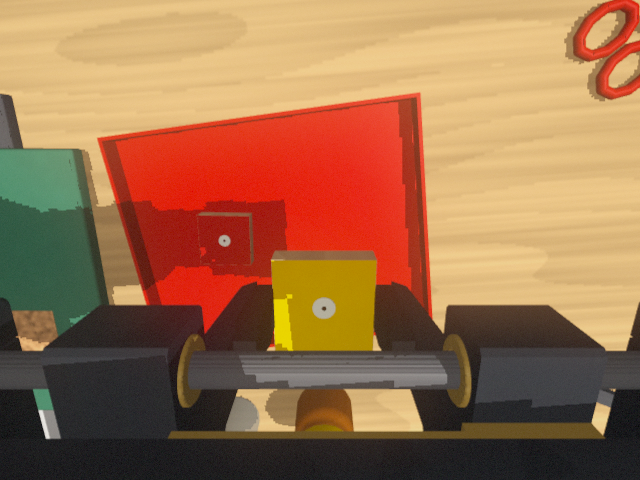

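Yellow is held level at (324,308), over the tray; red lies in the tray at (224,240), clear of it.

```bash
P="python3 -m pendant"
$P '[0,0,0,0.3,0,0,0, 0,0,0,0.6,0,0,0, 0,0,0,0.85,0,0,0, 0,0,0,0.95,0,0,0, 0,0,0,0.98,0,0,0, 0,0,0,1,0,0,0, 0,0,0,1,0,0,0]' 25
```

```text
clock: 44.55
tool_pos: [0.5282, 0.3754, 0.018]
eef_rot: [0.035, 0.999, 0.001, 0.001]
contact_force: [0.7, 0.2, 0.9]
opening: 0.492
finger_force: 25.0
```

```bash
P="python3 -m pendant"
$P '[0,0,0,0.02,0,0,0, 0,0,0,0.037,0,0,0, 0,0,0,0.037,0,0,0]' 25 | grep -E "pos|contact"
$P '[0.6,0,0,0,0,0,0, 0.6,0,0,0,0,0,0, 0.6,0,0,0,0,0,0, 0.65,0,0,-0.3,0,0,0, 0.65,0,0,-0.6,0,0,0, 0.65,0,0,-1,0,0,0, 0.65,0.3,0,-1,0,0,0]' |grep pos
$P '[0.65,0.6,0,-0.5,0,0,0, 0.65,0.6,0,-0.5,0,0,0, 0.65,0.6,0,-0.5,0,0,0, 0.65,0.6,0,-0.5,0,0,0]' |grep pos
python3 - <<'E'
from h import *
st();W=snap('wrist','w12');T=snap('top','t2')
c=T['img'][110:330,110:500,::-1];cv2.imwrite('pics/c5.png',cv2.resize(c,None,fx=2,fy=2,interpolation=cv2.INTER_CUBIC))
E
```

```text
tool_pos: [0.5271, 0.3749, 0.0112]
contact_force: [-0.1, -0.5, 0.1]
tool_pos: [0.4912, 0.3789, 0.1668]
tool_pos: [0.3911, 0.3857, 0.2378]
45.95 pos [0.3911 0.3857 0.2378] yaw -0.0665 op 0.651 ff 0.0 F [0.5 0.5 0.6]
```

View pics/c5.png

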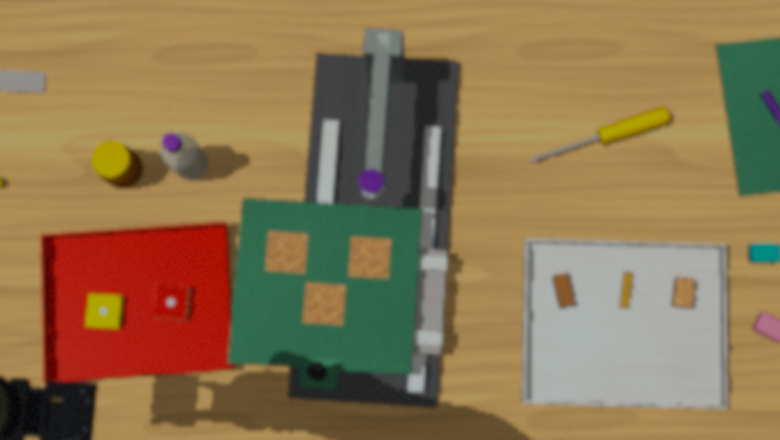

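The view shows yellow (103,311) and red (170,302) flat in the tray, the carrier back, the off-cuts in the bin and the bystanders untouched.

Run:
```python
from h import *
T=load('t2');e=np.array([.9976,-.07])
p=atz(T,110+325/2,110+303/2,.055)[:2];c=atz(T,110+371/2,110+181/2,.167)[:2];d=(c-p)@e;print('xslide~',.145-d)
if .145-d<.006: print(r.finish_job())
```

```text
xslide~ 0.0019499139763647089
the job is handed in; nothing more can be done
None
```

The job is handed in: the red and yellow blanks (blue was absent) were loaded, marked in order and laid flat in the red tray; the carrier is pulled back, the off-cuts are still in the bin and the bystanders look untouched, but no verdict came back.

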